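# Tip a hardwood blank over a low step and bring it up to the sprung end stop

### The arm

A 6-joint arm with a two-finger parallel gripper is mounted at the origin on the work surface. World frame = base frame: x ahead of the robot, y to its left, z up, the work surface at z = 0. Lengths are in m, angles in degrees, forces in N, time in s.
With the tool pointing down it reaches from about 0.35 to 0.875 m from the base axis. Payload 4.2 kg.
Tool frame: the origin (TCP) lies on the centre line of the jaws, within the pads' length; the fingertips stand 19 mm ahead of it and the grasp point (between the pads) is the TCP; x points along the fingers, y is the direction in which the jaws open and shut, and the axes are right-handed (so a half turn about x gives the same grasp; the last joint's range is limited). The gripper opens to 87 mm and grips with 3 to 60 N. Pads are 19 mm wide; open, the fingers measure 117 mm over their backs; the gripper's body (75 mm by 190 mm) begins 51 mm behind the grasp point.
Start: joints at [78.472, 22.042, 0.453, 0, -68.411, -14.817], TCP at [0.277, 0.56, 0.206] pointing down, gripper open.
Joint ranges: [-179.83, 179.83], [-69.29, 118.12], [-61.27, 80.66], [-181.25, 117.63], [-171.15, -9.14], [-177.46, 177.46]. Speed limits (degrees/s): [159.86, 159.86, 180, 180, 180, 180].

### API

Orientations are given as a 3x3 rotation matrix whose columns are the frame's x, y, z axes.
In Python, from station import r, viewer, job, spotter gives the robot as it stands.
- The arm moves only by the tool play_rows, never from a script. Its argument "commands" is a list of rows, each an object of numbers: "fingers": the gripper command: -1 is fully open, 1 is shut, values between are in proportion; "tx", "ty", "tz": the shift along the tool's x, y, z normalised to -1 to 1, where 1 is 750 mm; "ax", "ay", "az": the turn, a rotation vector about the tool's x, y, z normalised to -1 to 1, where 1 is pi rad. In form: [{"fingers": .., "tx": .., "ty": .., "tz": .., "ax": .., "ay": .., "az": ..}, ...]. A call has 1 to 5 rows; each row is the pose to reach, as a shift and turn from the pose commanded when the call began, along the tool's axes at that moment, turning the shorter way round; what a row does not reach only later rows make up. A row lasts 1/12 s, in which the tool goes at most 41.7 mm and 7.16 degrees, less where a joint would pass 70% of its speed; a pose out of reach is approached as far as the arm can. A call with a number of a shift or a turn outside -1 to 1 is refused whole. A call with a gripper value outside its range is refused whole. The fingers move at their own pace and stop on an object; the grip force is fixed at half the most. Time passes only in rows, so rows that repeat a pose let the fingers close. It gives the time, the measured TCP pose, the force and the opening at its end, in the units of the state.
- r.sense(): the state, without advancing time (a new reading comes with each control period).
- viewer.capture(name): name is "scene" or "side" or "wrist"; returns a dict with "image" (420x560x3 uint8, red, green, blue), "fx", "fy", "cx", "cy" (pixels), "dist" ([k1, k2, p1, p2, k3] as OpenCV has them; the pictures are not rectified), "R" (3x3) and "t" (3): a world point X has camera coordinates R X + t; the wrist camera has in their place "mount" (4x4, takes a point from camera to tool coordinates, whose origin is the TCP and whose axes are the tool frame's). Camera axes: x right, y down, z forward; pixel columns grow to the right and rows downward; lengths in m; the calibration is good to about 2 mm. A picture is of the moment at which its call begins: read the wrist's pose just before it. There is no depth.
- job.finish_job(): hands the job in, once; it reports no verdict.
Trained networks look in a picture, given as the dict that the camera call returned (one of the last four; its "shot" number tells which), for a name from the list of things; names that differ only in an ending like _2 or _b are one class to them, and where a whole thing is asked for, a point or a joint stands for the part that bears it (a point fixed in the world has none). Each returns a list of dicts, best first, with "score" (0 to 1); they miss things now and then, are a little off and sometimes report something else, mostly with a low value. They report only what shows in the picture. A call takes as long as a camera call.
- spotter.find_in(name, picture): "uv" ([column, row] in pixels, amid what is visible of it).
- spotter.silhouettes(name, picture): "region" (420x560 bool, what is visible of it) and "uv" ([column, row] in pixels, amid what is visible of it).
The state is a dict: "time_s": time; "joints": joint angles; "joint_velocities": joint speeds; "effort": joint torques, N m; "tcp_pos": TCP position; "ee_rot": TCP orientation; "wrist_force": force on the tool from outside, world axes, zero at the start; "moment": the same for the moment, N m; "gripper_width": opening from 0.0 (shut) to 1.0 (fully open).
Only numpy, scipy, OpenCV 4.12 (cv2) and the standard library are available. Lean on these libraries where they do the work, as an engineer would, in place of code of your own. Each camera call takes 0.05 s, during which the arm holds its last target. There are 200 camera calls.

### The job

Slide the standing red hardwood blank along the sawing board's low shelf, still upright, until its foot sits square against the low step, then push slowly near its top so that it tips over the step and lies wholly on the width of the cork deck. Then slide the lying blank along the deck until it meets the sprung pad of the end stop squarely, and press the pad gently, with about 6 N beyond what the sliding takes, for a moment; feel for it, because nobody has measured where the pad is set. Leave the blank resting against the pad, never push hard or strike it, leave the other things alone, and let go.

Things in the scene. Friction and masses are not known exactly. Their poses are not given: they have to be found in the camera images.
- blank_centre (a point): Centre of the blank: plain red hardwood block, 72 x 96 x 140 mm (own x, y, z), 0.6 to 1.05 kg, standing on end on the shelf at first. Own z: up its length; own x: roughly to the step (0.3 rad at most off). Meant to be pushed, too thick to grip. Pushed below about a third of its height it slides upright, near the top it tips. Sliding takes some 2 to 5 N (hidden mass, friction), standing or lying.
- board: The sawing board, fixed on the table, 180 mm wide (own y). Origin at table height below the step, mid-width; own x points along it from the shelf to the end stop, own z up. Own x -260 to 0 mm: smooth grey shelf, its top 12 mm above the table. Own x 0 to 350 mm: cork-faced deck, its top 24 mm above the table.
- step (a point): Middle of the step's upper edge, axes as the board's: where the shelf ends at an upright face 12 mm high and the deck begins. The blank's foot stops against that face; pushed near the top it tips about the edge, passes balance at a lean of about 30 degrees, then falls by itself and lies on the deck, 72 mm high, its own z to the end stop, its foot end overhanging the step by 10 to 50 mm.
- stop: Bracket of the end stop, an aluminium bar across the deck 300 to 325 mm beyond the step; origin mid-width on the deck at its face towards the step, axes as the board's. Two rods carry a pale wooden pad before it (150 mm wide, 40 mm high, 14 mm thick) whose front face is 200 to 250 mm beyond the step: set anew each time, not measured. The pad is sprung: 1 N at first touch, 1.5 N more per mm, 12 mm of travel.
- offcut: Bystander: small red offcut standing on the table, 60 x 50 x 75 mm; origin at the centre of its underside. Leave it alone.
- glue: Bystander: white glue bottle, 56 mm wide, 150 mm tall, upright; origin at the centre of its underside. Leave it alone.
- brush: Bystander: hand brush lying on the table. Leave it alone.

How it is judged:
By the outcome, as a careful person would: the job done as asked, in the order asked, and still so for the second after the job is handed in, with the robot touching nothing.
It also fails if it takes over 72 s, if anything falls off the work surface, if the arm or the gripper's body presses on something with over 40 N, if the wrist force passes 120 N, or if a joint passes its speed limit or range.

## Working session

There is one attempt and no reset: what is moved stays moved. The work goes in short steps, Python scripts to look and compute and a tool call to move; the robot and the scene stay as the last step left them, time stands still between calls to the robot, and variables do not carry over. Pictures are saved under pics/ and viewed, about 8 in all and at most 12, crops included, and the job is handed in when it is done.

Besides the shell and the picture viewer there is one more tool, called after ">>>" as name(argument=value, ...) on one line, values as JSON. play_rows: Moves the arm, as the interface text tells. Its arguments: {"type":"object","properties":{"commands":{"type":"array"}},"required":["commands"]}

```bash
mkdir -p pics; ls; cat > h.py <<'E'
import numpy as np, cv2
from station import r, viewer, job, spotter
def K(p): return np.array([[p['fx'],0,p['cx']],[0,p['fy'],p['cy']],[0,0,1.]])
def RT(p,s=None):
    if 'R' in p and p['R'] is not None: return np.array(p['R']),np.array(p['t'])
    M=np.array(p['mount']); T=np.eye(4); T[:3,:3]=np.array(s['ee_rot']); T[:3,3]=s['tcp_pos']
    W=np.linalg.inv(T@M); return W[:3,:3],W[:3,3]
def proj(p,X,s=None):
    R,t=RT(p,s); return cv2.projectPoints(np.array(X,float).reshape(-1,3),cv2.Rodrigues(R)[0],t,K(p),np.array(p['dist'],float))[0].reshape(-1,2)
def onz(p,uv,z,s=None):
    R,t=RT(p,s); n=cv2.undistortPoints(np.array(uv,float).reshape(-1,1,2),K(p),np.array(p['dist'],float)).reshape(-1,2)
    d=np.c_[n,np.ones(len(n))]@R; c=-R.T@t
    return c+d*((z-c[2])/d[:,2])[:,None]
def save(p,n): cv2.imwrite('pics/'+n,cv2.cvtColor(p['image'],cv2.COLOR_RGB2BGR))
E
python3 - <<'E'
from h import *
np.set_printoptions(precision=4,suppress=True)
s=r.sense(); print(s)
for n in ['scene','side']:
    p=viewer.capture(n); save(p,n+'0.png'); print(n,(-np.array(p['R']).T@p['t']))
    for q in ['blank_centre','board','step','stop','offcut','glue','brush']:
        print(q,[(np.round(d['uv'],1),round(d['score'],2)) for d in spotter.find_in(q,p)][:3])
E
```

```text
pics
{'time_s': 0.0, 'joints': array([ 78.4712,  22.0903,   0.3782,  -0.0276, -68.4106, -14.8176]), 'joint_velocities': array([-0.0286, -0.0483,  0.045 ,  0.0291,  0.0009, -0.056 ]), 'effort': array([ -0.0005, -39.0659,  18.7399,   4.2197,   0.011 ,  -0.0002]), 'tcp_pos': array([0.2771, 0.5595, 0.2046]), 'ee_rot': array([[-0.0009, -0.444 , -0.896 ],
       [-0.002 , -0.896 ,  0.444 ],
       [-1.    ,  0.0022, -0.0001]]), 'wrist_force': array([ 0.6141, -0.3354,  0.0074]), 'moment': array([0.0256, 0.0077, 0.0473]), 'gripper_width': 1.0012940871077889}
scene [ 1.1786 -0.2938  0.7158]
blank_centre [(array([136.9, 243.9]), 0.65)]
board [(array([215. , 235.7]), 0.77)]
step [(array([218.7, 234.8]), 0.58)]
stop [(array([311.4, 177.3]), 0.74)]
offcut []
glue [(array([259.9, 269.6]), 0.67)]
brush [(array([325. , 250.6]), 0.61)]
side [0.4391 0.8496 0.5865]
blank_centre [(array([335.8, 146.6]), 0.91)]
board [(array([309.2, 284.1]), 0.28)]
step [(array([319.1, 260.2]), 0.65)]
stop [(array([305.9, 284.7]), 0.82)]
offcut [(array([265.3, 157.1]), 0.65)]
glue [(array([247.2, 185.6]), 0.98)]
brush []
```

View pics/scene0.png

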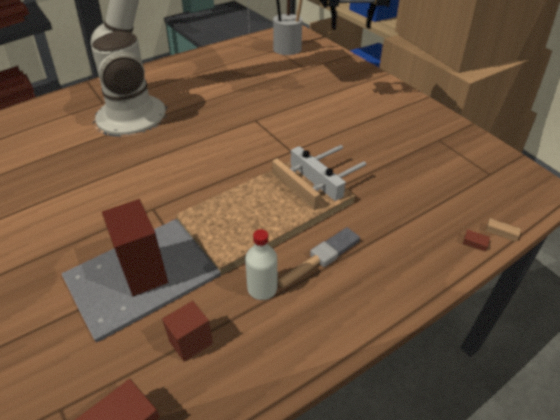

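View pics/side0.png

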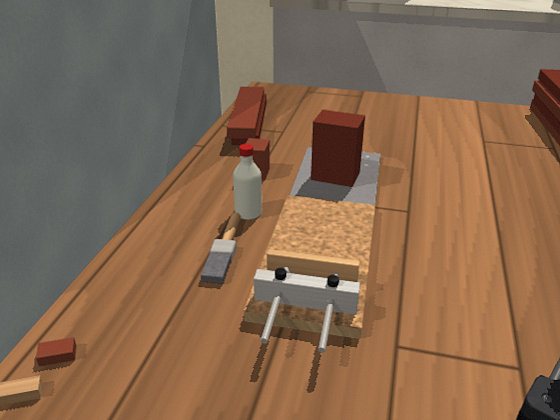

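The blank stands mid-shelf (scene ~(135,248), side ~(338,148)). The step runs (178,213)–(219,262) in scene and (287,199)–(376,206) in side. The pad and stop are on the right in scene, with the glue bottle close to the board's -y side. I'll fit the board and blank poses.

```bash
cat > fit.py <<'E'
from h import *
from scipy.optimize import least_squares
np.set_printoptions(precision=4,suppress=True)
def Rz(a): return np.array([[np.cos(a),-np.sin(a),0],[np.sin(a),np.cos(a),0],[0,0,1]])
if __name__=='__main__':
    sc=viewer.capture('scene'); si=viewer.capture('side')
    obs=[(sc,(-.26,.09,.012),(65,275)),(sc,(-.26,-.09,.012),(104,327)),(sc,(0,-.09,.024),(219,261)),(sc,(.35,-.09,.024),(354,197)),
     (si,(-.26,-.09,.012),(307,150)),(si,(-.26,.09,.012),(381,154)),(si,(0,-.09,.024),(287,199)),(si,(0,.09,.024),(376,206)),(si,(.35,-.09,.024),(247,316))]
    f=lambda q:np.concatenate([proj(p,Rz(q[2])@np.array(X)+[q[0],q[1],0])[0]-uv for p,X,uv in obs])
    o=least_squares(f,[.6,.0,1.57],loss='soft_l1',f_scale=2); q=o.x
    print('board',q,np.degrees(q[2])); print(f(q).reshape(-1,2))
    # blank: silhouettes in both, fit pose by convex hull IoU
    m=[np.array(spotter.silhouettes('blank_centre',p)[0]['region']) for p in (sc,si)]
    def cost(b):
        c=0
        for p,M in zip((sc,si),m):
            X=np.array([[x,y,z] for x in(-.036,.036) for y in(-.048,.048) for z in(.012,.152)])@Rz(b[2]).T+[b[0],b[1],0]
            h=cv2.convexHull(np.round(proj(p,X)*16).astype(np.int32)); I=np.zeros(M.shape,np.uint8); cv2.fillConvexPoly(I,h,1,cv2.LINE_8,4)
            c+=1-(M&(I>0)).sum()/(M|(I>0)).sum()
        return c
    from scipy.optimize import minimize
    b0=onz(sc,m and np.array([[140,285.]]),.012)[0]
    best=min((minimize(cost,[b0[0]+dx,b0[1]+dy,q[2]+a],method='Nelder-Mead',options=dict(initial_simplex=np.array([b0[0]+dx,b0[1]+dy,q[2]+a])+np.array([[0,0,0],[.02,0,0],[0,.02,0],[0,0,.15]]))) for dx in(-.03,0) for dy in(-.02,.02) for a in(-.2,0,.2)),key=lambda o:o.fun)
    b=best.x; print('blank',b,'iou cost',best.fun)
    l=Rz(q[2]).T@(np.r_[b[:2],0]-[q[0],q[1],0]); print('blank in board',l,'yaw rel',np.degrees(b[2]-q[2]))
    for n,p in(('glue',si),('offcut',si)):
        d=spotter.silhouettes(n,p)[0]['region']; v,u=np.nonzero(d); X=onz(p,[[u[v>v.max()-6].mean(),v.max()-3]],0)[0]; print(n,X,Rz(q[2]).T@(X-[q[0],q[1],0]))
    # pad front face top edge: side view, deck contact hidden; rough from scene
    print('pad top front pts', [Rz(q[2]).T@(x-[q[0],q[1],0]) for x in onz(sc,[[275,163],[318,204]],.064)])
E
python3 fit.py
```

```text
board [ 0.5582 -0.0585  1.6271] 93.22701103465178
[[ 0.133  -5.3758]
 [-4.2276  7.4743]
 [ 4.3565  1.2713]
 [ 1.103  -7.4179]
 [-0.325  -1.4037]
 [-0.7438  0.9438]
 [ 1.1733 -1.0899]
 [ 0.6956  0.9487]
 [ 0.1998 -0.0921]]Traceback (most recent call last):
  File "fit.py", line 13, in <module>
    m=[np.array(spotter.silhouettes('blank_centre',p)[0]['region']) for p in (sc,si)]
                ~~~~~~~~~~~~~~~~~~~~~~~~~~~~~~~~~~~~~^^^
IndexError: list index out of range
```

```bash
python3 - <<'E'
from h import *
import fit
q=[.5582,-.0585,1.6271]
for n,(u0,v0,w,h) in (('scene',(50,130,330,210)),('side',(200,80,220,280))):
    p=viewer.capture(n); print(p['dist'],p['fx'])
    im=cv2.cvtColor(p['image'],cv2.COLOR_RGB2BGR).copy()
    k=2; big=cv2.resize(im[v0:v0+h,u0:u0+w],None,fx=k,fy=k,interpolation=cv2.INTER_CUBIC)
    for L in ([(-.26,.09,.012),(-.26,-.09,.012),(0,-.09,.012),(0,.09,.012)],[(0,.09,.024),(0,-.09,.024),(.35,-.09,.024),(.35,.09,.024)]):
        X=(np.array(L)@fit.Rz(q[2]).T)+[q[0],q[1],0]
        cv2.polylines(big,[np.int32((proj(p,X)-[u0,v0])*k)],True,(0,255,0),1)
    for M in spotter.silhouettes('blank_centre',p)[:1]:
        print(n,M['score']); c,_=cv2.findContours(np.uint8(M['region']),0,1); cv2.polylines(big,[(x-[u0,v0])*k for x in c],True,(255,255,0),1)
    cv2.imwrite(f'pics/ov_{n}.png',big)
E
```

```text
[-0.1556  0.      0.      0.      0.    ] 468.1394746598348
scene 0.89
[-0.0244  0.      0.      0.      0.    ] 526.7436189779811
side 0.62
```

View pics/ov_scene.png

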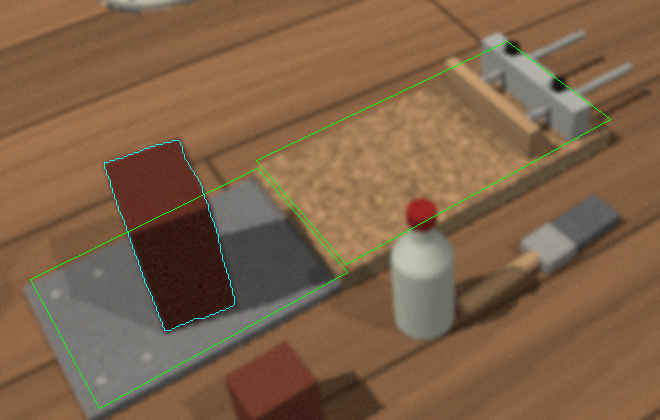

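View pics/ov_side.png

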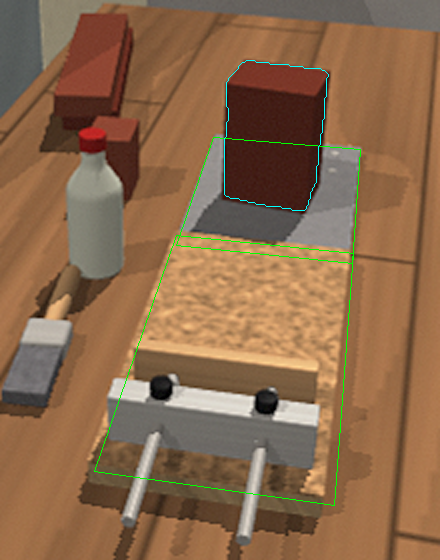

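Side overlay agrees within ~2 px. My scene clicks were a bit off, with the scene corners actually at crop (24,290), (88,412), (341,271) and (608,132). I'll refit with those.

```bash
python3 - <<'E'
s=open('fit.py').read()
s=s.replace("(65,275)","(62,275)").replace("(104,327)","(94,336)").replace("(219,261)","(220,265.5)").replace("(354,197))","(354,196)),(sc,(0,.09,.024),(177.5,216))").replace("(307,150)","(306.5,148)").replace("(381,154)","(380.5,154)").replace("(287,199)","(287.5,198.5)").replace("(376,206)","(377,205)").replace("(247,316)","(246.5,317)")
s=s.replace("m=[np.array(spotter.silhouettes('blank_centre',p)[0]['region']) for p in (sc,si)]","""m=[]
    for n in('scene','side'):
        while 1:
            p=viewer.capture(n); d=spotter.silhouettes('blank_centre',p)
            if d and d[0]['score']>.5: m.append(np.array(d[0]['region'])); break
    si=p""")
open('fit.py','w').write(s)
E
python3 fit.py
```

```text
board [ 0.5608 -0.0657  1.6219] 92.92730627592071
[[ 0.0547 -3.5162]
 [ 1.9083  1.032 ]
 [ 0.5264 -0.6163]
 [-0.1505 -4.065 ]
 [-1.7742 -3.8071]
 [ 0.3034 -0.7941]
 [-0.5064 -0.3411]
 [ 0.294  -2.6292]
 [-1.2834  0.038 ]
 [-0.6335 -5.0285]]
blank [ 0.5733 -0.192   1.4627] iou cost 0.07340004887042673
blank in board [-0.1268 -0.006   0.    ] yaw rel -9.122631054755617
glue [ 0.7191 -0.0106  0.    ] [ 0.047  -0.1609  0.    ]
offcut [ 0.7335 -0.1725  0.    ] [-0.1155 -0.167   0.    ]
pad top front pts [array([0.2402, 0.0572, 0.064 ]), array([ 0.2298, -0.1028,  0.064 ])]
```

```bash
cat >> h.py <<'E'
B=np.array([.5608,-.0657]); YAW=1.6219
def bw(x,y,z,): # board frame -> world
    c,s=np.cos(YAW),np.sin(YAW); return np.array([B[0]+c*x-s*y,B[1]+s*x+c*y,z])
def wb(X):
    c,s=np.cos(YAW),np.sin(YAW); d=np.array(X)[:2]-B; return np.array([c*d[0]+s*d[1],-s*d[0]+c*d[1],X[2]])
def rot(tilt,yaw=None): # tool fingers tilt deg from down towards +board x ; tool y = +board y
    a=np.radians(tilt); yaw=YAW if yaw is None else yaw
    f=np.array([np.cos(yaw),np.sin(yaw),0]); u=np.array([0,0,1.]); x=np.sin(a)*f-np.cos(a)*u; y=np.array([-f[1],f[0],0]); return np.c_[x,y,np.cross(x,y)]
TIP=.019
def to(tip,Rt,s=None,cmd=None):
    """shift/turn normalised from the pose s to have the fingertip centre at world tip"""
    from scipy.spatial.transform import Rotation as Q
    s=s or r.sense(); R0=np.array(s['ee_rot']); p=np.array(tip)-TIP*Rt[:,0]
    d=R0.T@(p-s['tcp_pos'])/.75; w=Q.from_matrix(R0.T@Rt).as_rotvec()/np.pi
    return np.round(np.r_[d,w],4)
E
python3 - <<'E'
from h import *
np.set_printoptions(precision=4,suppress=True)
s=r.sense(); p=viewer.capture('wrist'); print(p['mount'],p['fx'],s['time_s'])
print(to(bw(-.02,0,.30),rot(0)), to(bw(-.26,-.006,.25),rot(45)))
E
```

```text
[[ 0.0014 -0.2821  0.9594 -0.1779]
 [ 1.      0.001  -0.0012  0.0002]
 [-0.0006  0.9594  0.2821 -0.0769]
 [ 0.      0.      0.      1.    ]] 330.67962011360794 1.55
[-0.1511  0.6032 -0.722   0.3374 -0.     -0.    ] [-0.077   0.8941 -0.8942  0.3192 -0.2257 -0.1322]
```

```bash
python3 - <<'E'
from h import *
print(to(bw(-.12,0,.30),rot(0)))
E
```

```text
[-0.1511  0.7196 -0.7872  0.3374 -0.     -0.    ]
```

>>> play_rows(commands=[{"fingers": -0.2, "tx": -0.15, "ty": 0.72, "tz": -0.787, "ax": 0.337, "ay": 0, "az": 0}, {"fingers": -0.2, "tx": -0.15, "ty": 0.72, "tz": -0.787, "ax": 0.337, "ay": 0, "az": 0}, {"fingers": -0.2, "tx": -0.15, "ty": 0.72, "tz": -0.787, "ax": 0.337, "ay": 0, "az": 0}, {"fingers": -0.2, "tx": -0.15, "ty": 0.72, "tz": -0.787, "ax": 0.337, "ay": 0, "az": 0}, {"fingers": -0.2, "tx": -0.15, "ty": 0.72, "tz": -0.787, "ax": 0.337, "ay": 0, "az": 0}])

```text
time_s: 2.02
tcp_pos: [0.3522, 0.3659, 0.2351]
ee_rot: [[0.0, -0.887, -0.462], [0.0, -0.462, 0.887], [-1.0, -0.0, 0.0]]
wrist_force: [1.0, 1.0, -0.2]
gripper_width: 0.706
```

```bash
python3 - <<'E'
from h import *
s=r.sense(); print(s['tcp_pos'],s['gripper_width'],to(bw(-.12,0,.30),rot(0)))
E
```

```text
[0.35221518 0.36592447 0.23505292] 0.7058854142803758 [-1.120e-01  8.600e-02 -7.843e-01  1.367e-01  0.000e+00  1.000e-04]
```

>>> play_rows(commands=[{"fingers": -0.2, "tx": -0.112, "ty": 0.086, "tz": -0.784, "ax": 0.137, "ay": 0, "az": 0}, {"fingers": -0.2, "tx": -0.112, "ty": 0.086, "tz": -0.784, "ax": 0.137, "ay": 0, "az": 0}, {"fingers": -0.2, "tx": -0.112, "ty": 0.086, "tz": -0.784, "ax": 0.137, "ay": 0, "az": 0}, {"fingers": -0.2, "tx": -0.112, "ty": 0.086, "tz": -0.784, "ax": 0.137, "ay": 0, "az": 0}, {"fingers": -0.2, "tx": -0.112, "ty": 0.086, "tz": -0.784, "ax": 0.137, "ay": 0, "az": 0}])

```text
time_s: 2.43
tcp_pos: [0.428, 0.174, 0.2647]
ee_rot: [[0.001, -0.999, -0.054], [0.001, -0.054, 0.999], [-1.0, -0.001, 0.001]]
wrist_force: [0.8, 0.8, 0.3]
gripper_width: 0.599
```

```bash
python3 - <<'E'
from h import *
s=r.sense(); print(s['tcp_pos'],s['gripper_width'],to(bw(-.12,0,.30),rot(0)))
E
```

```text
[0.42800461 0.17400647 0.2647158 ] 0.5985724378939391 [-7.260e-02 -1.591e-01 -4.887e-01  1.000e-03  2.000e-04  3.000e-04]
```

>>> play_rows(commands=[{"fingers": -0.2, "tx": -0.073, "ty": -0.159, "tz": -0.489, "ax": 0, "ay": 0, "az": 0}, {"fingers": -0.2, "tx": -0.073, "ty": -0.159, "tz": -0.489, "ax": 0, "ay": 0, "az": 0}, {"fingers": -0.2, "tx": -0.073, "ty": -0.159, "tz": -0.489, "ax": 0, "ay": 0, "az": 0}, {"fingers": -0.2, "tx": -0.073, "ty": -0.159, "tz": -0.489, "ax": 0, "ay": 0, "az": 0}, {"fingers": -0.2, "tx": -0.073, "ty": -0.159, "tz": -0.489, "ax": 0, "ay": 0, "az": 0}])

```text
time_s: 2.85
tcp_pos: [0.5027, -0.0185, 0.294]
ee_rot: [[0.001, -0.998, -0.056], [0.0, -0.056, 0.998], [-1.0, -0.001, 0.0]]
wrist_force: [1.8, 0.4, -0.1]
gripper_width: 0.6
```

>>> play_rows(commands=[{"fingers": -0.2, "tx": -0.034, "ty": -0.074, "tz": -0.228, "ax": 0, "ay": 0, "az": 0}, {"fingers": -0.2, "tx": -0.034, "ty": -0.074, "tz": -0.228, "ax": 0, "ay": 0, "az": 0}, {"fingers": -0.2, "tx": -0.034, "ty": -0.074, "tz": -0.228, "ax": 0, "ay": 0, "az": 0}, {"fingers": -0.2, "tx": -0.034, "ty": -0.074, "tz": -0.228, "ax": 0, "ay": 0, "az": 0}, {"fingers": -0.2, "tx": -0.034, "ty": -0.074, "tz": -0.228, "ax": 0, "ay": 0, "az": 0}])

```text
time_s: 3.27
tcp_pos: [0.5686, -0.1885, 0.3188]
ee_rot: [[0.001, -0.999, -0.052], [-0.001, -0.052, 0.999], [-1.0, -0.001, -0.001]]
wrist_force: [0.4, 0.6, 0.1]
gripper_width: 0.595
```

```bash
python3 - <<'E'
from h import *
s=r.sense(); p=viewer.capture('wrist'); print(s['tcp_pos'],s['gripper_width'],s['wrist_force'])
im=cv2.cvtColor(p['image'],cv2.COLOR_RGB2BGR).copy()
for L in ([(-.26,.09,.012),(-.26,-.09,.012),(0,-.09,.012),(0,.09,.012)],[(0,.09,.024),(0,-.09,.024),(.30,-.09,.024),(.30,.09,.024)]):
    cv2.polylines(im,[np.int32(proj(p,[bw(*l) for l in L],s))],True,(0,255,0),1)
for M in spotter.silhouettes('blank_centre',p)[:1]:
    c,_=cv2.findContours(np.uint8(M['region']),0,1); cv2.polylines(im,c,True,(255,255,0),1)
cv2.imwrite('pics/w1.png',im)
np.save('w1.npy',dict(p=p,tcp_pos=s['tcp_pos'],ee_rot=s['ee_rot']),allow_pickle=True)
E
```

```text
[ 0.56856431 -0.18849807  0.31876331] 0.5952877955114732 [0.3864434  0.63615347 0.07467579]
```

View pics/w1.png

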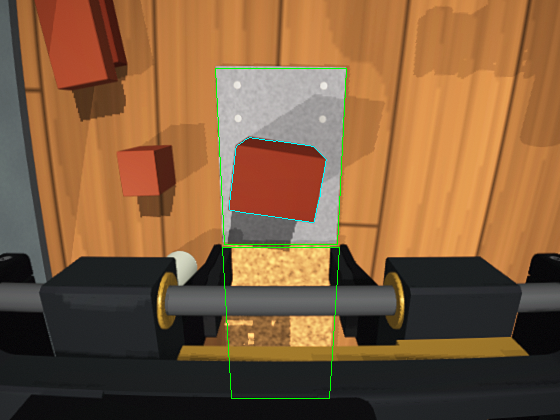

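Board overlay matches the wrist view closely. Blank top's front edge runs (231,210)–(314,221), right rear corner (325,160).

```bash
python3 - <<'E'
from h import *
np.set_printoptions(precision=4,suppress=True)
w=np.load('w1.npy',allow_pickle=True).item()
C=[wb(x) for x in onz(w['p'],[[230.5,210],[314,221.5],[325.5,159],[238,147]],.152,w)]
print(np.array(C)); print('ctr',(C[0]+C[2])/2)
s=r.sense()
Rt=rot(45)
for t in [(-.26,-.006,.26),(-.26,-.006,.035)]:
    print(to(bw(*t),Rt,s))
s2=dict(ee_rot=Rt,tcp_pos=bw(-.26,-.006,.26)-.019*Rt[:,0]); print(to(bw(-.26,-.006,.035),Rt,s2))
E
```

```text
[[-0.0985 -0.0552  0.152 ]
 [-0.0855  0.036   0.152 ]
 [-0.1541  0.046   0.152 ]
 [-0.1663 -0.0448  0.152 ]]
ctr [-0.1263 -0.0046  0.152 ]
[ 0.0595 -0.0068 -0.2029 -0.     -0.2501 -0.0002]
[ 0.3595 -0.007  -0.2029 -0.     -0.2501 -0.0002]
[ 0.2121  0.     -0.2121  0.      0.      0.    ]
```

>>> play_rows(commands=[{"fingers": -0.2, "tx": 0.06, "ty": -0.007, "tz": -0.203, "ax": 0, "ay": -0.25, "az": 0}, {"fingers": -0.2, "tx": 0.06, "ty": -0.007, "tz": -0.203, "ax": 0, "ay": -0.25, "az": 0}, {"fingers": -0.2, "tx": 0.06, "ty": -0.007, "tz": -0.203, "ax": 0, "ay": -0.25, "az": 0}, {"fingers": -0.2, "tx": 0.06, "ty": -0.007, "tz": -0.203, "ax": 0, "ay": -0.25, "az": 0}, {"fingers": -0.2, "tx": 0.06, "ty": -0.007, "tz": -0.203, "ax": 0, "ay": -0.25, "az": 0}])

```text
time_s: 3.78
tcp_pos: [0.58, -0.3398, 0.2696]
ee_rot: [[-0.034, -0.999, -0.039], [0.59, -0.052, 0.806], [-0.807, 0.005, 0.591]]
wrist_force: [-0.4, 0.8, -2.1]
gripper_width: 0.596
```

```bash
python3 - <<'E'
from h import *
s=r.sense(); Rt=rot(45); print(s['joints'],wb(s['tcp_pos']+.019*s['ee_rot'][:,0]),to(bw(-.26,-.006,.15),Rt,s),to(bw(-.26,-.006,.04),Rt,s))
E
```

```text
[ -32.01340468   39.31348799   41.45131175  -31.29880763 -111.82657032
   28.14582333] [-0.26344377 -0.00512759  0.2543079 ] [ 0.1152 -0.0017 -0.0824 -0.0007 -0.0487 -0.0013] [ 0.2335 -0.0024 -0.1691 -0.0007 -0.0487 -0.0013]
```

>>> play_rows(commands=[{"fingers": -0.2, "tx": 0.115, "ty": -0.002, "tz": -0.082, "ax": 0, "ay": -0.0487, "az": -0.001}, {"fingers": -0.2, "tx": 0.115, "ty": -0.002, "tz": -0.082, "ax": 0, "ay": -0.0487, "az": -0.001}, {"fingers": -0.2, "tx": 0.175, "ty": -0.002, "tz": -0.125, "ax": 0, "ay": -0.0487, "az": -0.001}, {"fingers": -0.2, "tx": 0.21, "ty": -0.002, "tz": -0.152, "ax": 0, "ay": -0.0487, "az": -0.001}, {"fingers": -0.2, "tx": 0.23, "ty": -0.002, "tz": -0.167, "ax": 0, "ay": -0.0487, "az": -0.001}])

```text
time_s: 4.2
tcp_pos: [0.5824, -0.3352, 0.0634]
ee_rot: [[-0.037, -0.999, -0.04], [0.701, -0.054, 0.711], [-0.712, -0.002, 0.702]]
wrist_force: [-0.2, -0.1, -0.3]
gripper_width: 0.605
```

```bash
cat > st.py <<'E'
from h import *
import sys
np.set_printoptions(precision=4,suppress=True)
s=r.sense(); t=s['tcp_pos']+.019*s['ee_rot'][:,0]; c,q=np.cos(YAW),np.sin(YAW); f=s['wrist_force']
print('joints',s['joints'],'tip board',wb(t),'F board',np.array([c*f[0]+q*f[1],-q*f[0]+c*f[1],f[2]]),'M',s['moment'],'t',s['time_s'],'w',s['gripper_width'])
tilt=float(sys.argv[1])
for a in sys.argv[2:]: print(a,to(bw(*map(float,a.split(','))),rot(tilt),s))
E
python3 st.py 45 -.26,-.005,.035 -.18,-.005,.035 -.14,-.005,.035
```

```text
joints [-34.1394  50.867   31.8103 -34.588  -99.6892  40.2857] tip board [-0.2569 -0.0078  0.0499] F board [-0.1288  0.1707 -0.28  ] M [-1.4512 -0.2181 -0.0319] t 4.2 w 0.6046363231110045
-.26,-.005,.035 [ 0.0112  0.0037 -0.017   0.001  -0.0022 -0.0003]
-.18,-.005,.035 [ 0.0861  0.0034  0.0589  0.001  -0.0022 -0.0003]
-.14,-.005,.035 [ 0.1236  0.0032  0.0969  0.001  -0.0022 -0.0003]
```

>>> play_rows(commands=[{"fingers": -0.2, "tx": 0.047, "ty": 0.0035, "tz": 0.02, "ax": 0.001, "ay": -0.002, "az": 0}, {"fingers": -0.2, "tx": 0.075, "ty": 0.0035, "tz": 0.048, "ax": 0.001, "ay": -0.002, "az": 0}, {"fingers": -0.2, "tx": 0.083, "ty": 0.0035, "tz": 0.056, "ax": 0.001, "ay": -0.002, "az": 0}, {"fingers": -0.2, "tx": 0.088, "ty": 0.0035, "tz": 0.061, "ax": 0.001, "ay": -0.002, "az": 0}, {"fingers": -0.2, "tx": 0.092, "ty": 0.0035, "tz": 0.065, "ax": 0.001, "ay": -0.002, "az": 0}])

```text
time_s: 4.62
tcp_pos: [0.5762, -0.2525, 0.0516]
ee_rot: [[-0.036, -0.999, -0.039], [0.704, -0.053, 0.708], [-0.709, -0.002, 0.705]]
wrist_force: [-0.0, 0.5, 0.0]
gripper_width: 0.594
```

```bash
python3 st.py 45 -.16,-.005,.035 -.14,-.005,.035
```

```text
joints [-29.5018  46.4638  20.731  -36.5379 -91.8929  40.6127] tip board [-0.1739 -0.0058  0.0381] F board [0.4924 0.0022 0.0079] M [-1.4083 -0.135   0.0162] t 4.6167 w 0.5939994821456619
-.16,-.005,.035 [ 0.016   0.0011  0.0102  0.0008 -0.0009 -0.0001]
-.14,-.005,.035 [ 0.0348  0.001   0.0291  0.0008 -0.0009 -0.0001]
```

>>> play_rows(commands=[{"fingers": -0.2, "tx": 0.008, "ty": 0.001, "tz": 0.002, "ax": 0, "ay": 0, "az": 0}, {"fingers": -0.2, "tx": 0.013, "ty": 0.001, "tz": 0.007, "ax": 0, "ay": 0, "az": 0}, {"fingers": -0.2, "tx": 0.017, "ty": 0.001, "tz": 0.011, "ax": 0, "ay": 0, "az": 0}, {"fingers": -0.2, "tx": 0.021, "ty": 0.001, "tz": 0.015, "ax": 0, "ay": 0, "az": 0}, {"fingers": -0.2, "tx": 0.025, "ty": 0.001, "tz": 0.019, "ax": 0, "ay": 0, "az": 0}])

```text
time_s: 5.03
tcp_pos: [0.5735, -0.2301, 0.0474]
ee_rot: [[-0.036, -0.999, -0.036], [0.705, -0.051, 0.707], [-0.708, -0.0, 0.706]]
wrist_force: [0.9, 1.0, -0.4]
gripper_width: 0.599
```

```bash
python3 st.py 45 -.13,-.005,.035 -.09,-.005,.035
```

```text
joints [-28.2053  45.455   17.951  -37.2053 -89.7932  40.6077] tip board [-0.1515 -0.0043  0.0339] F board [ 0.9945 -0.9487 -0.4491] M [-1.3908 -0.1602  0.0363] t 5.0333 w 0.5991369385063829
-.13,-.005,.035 [ 0.0192 -0.0009  0.0212  0.     -0.0005  0.0002]
-.09,-.005,.035 [ 0.0569 -0.0009  0.059   0.     -0.0005  0.0002]
```

```bash
python3 - <<'E'
from h import *
p=viewer.capture('scene'); q=viewer.capture('wrist')
a=cv2.resize(p['image'][180:330,60:260],(600,450)); b=cv2.resize(q['image'],(200*1,150))
a[:150,400:]=b
cv2.imwrite('pics/c1.png',a[:,:,::-1])
E
```

```text
(no output)
```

View pics/c1.png

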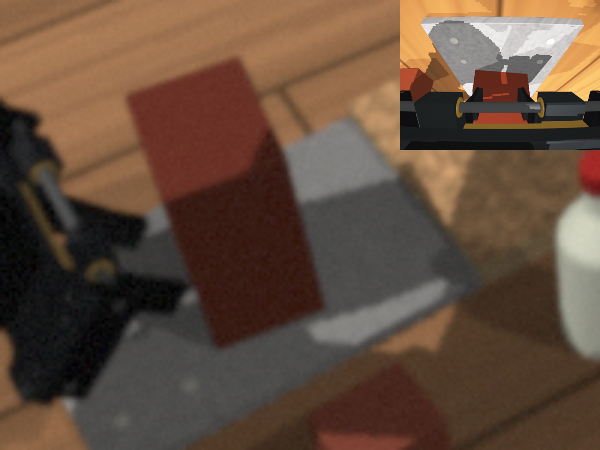

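Fingers are at the blank's rear face, low; the blank is still upright. Pushing on.

>>> play_rows(commands=[{"fingers": -0.2, "tx": 0.004, "ty": -0.001, "tz": 0.006, "ax": 0, "ay": 0, "az": 0}, {"fingers": -0.2, "tx": 0.008, "ty": -0.001, "tz": 0.01, "ax": 0, "ay": 0, "az": 0}, {"fingers": -0.2, "tx": 0.012, "ty": -0.001, "tz": 0.014, "ax": 0, "ay": 0, "az": 0}, {"fingers": -0.2, "tx": 0.016, "ty": -0.001, "tz": 0.018, "ax": 0, "ay": 0, "az": 0}, {"fingers": -0.2, "tx": 0.02, "ty": -0.001, "tz": 0.022, "ax": 0, "ay": 0, "az": 0}])

```text
time_s: 5.55
tcp_pos: [0.5733, -0.2078, 0.0483]
ee_rot: [[-0.036, -0.999, -0.037], [0.705, -0.051, 0.708], [-0.709, -0.001, 0.706]]
wrist_force: [-0.1, -3.2, -1.5]
gripper_width: 0.598
```

```bash
python3 st.py 45 -.11,-.005,.035 -.09,-.005,.035
```

```text
joints [-26.7245  44.2894  15.7771 -37.8574 -88.1857  40.2111] tip board [-0.1292 -0.0052  0.0349] F board [-3.1654  0.2821 -1.4781] M [-2.0859 -0.1773 -0.1069] t 5.55 w 0.5983780783063527
-.11,-.005,.035 [ 0.0179  0.0002  0.0182  0.0002 -0.0006  0.0001]
-.09,-.005,.035 [ 0.0367  0.0002  0.0371  0.0002 -0.0006  0.0001]
```

>>> play_rows(commands=[{"fingers": -0.2, "tx": 0.005, "ty": 0, "tz": 0.005, "ax": 0, "ay": 0, "az": 0}, {"fingers": -0.2, "tx": 0.01, "ty": 0, "tz": 0.01, "ax": 0, "ay": 0, "az": 0}, {"fingers": -0.2, "tx": 0.015, "ty": 0, "tz": 0.015, "ax": 0, "ay": 0, "az": 0}, {"fingers": -0.2, "tx": 0.019, "ty": 0, "tz": 0.019, "ax": 0, "ay": 0, "az": 0}, {"fingers": -0.2, "tx": 0.022, "ty": 0, "tz": 0.022, "ax": 0, "ay": 0, "az": 0}])

```text
time_s: 5.97
tcp_pos: [0.5718, -0.1838, 0.0483]
ee_rot: [[-0.037, -0.999, -0.037], [0.705, -0.052, 0.707], [-0.708, 0.0, 0.706]]
wrist_force: [-0.5, -2.2, 0.2]
gripper_width: 0.6
```

```bash
cat > blank.py <<'E'
from fit import *
from scipy.optimize import minimize
def fitblank(x0,ext,zlo,names=('scene','side')):
    ps=[];m=[]
    for n in names:
        for k in range(4):
            p=viewer.capture(n); d=spotter.silhouettes('blank_centre',p)
            if d and d[0]['score']>.5: ps.append(p); m.append(cv2.dilate(np.uint8(d[0]['region']),None,iterations=0)>0); break
    def cost(b):
        c=0
        for p,M in zip(ps,m):
            X=np.array([[sx*ext[0]/2,sy*ext[1]/2,zlo+sz*ext[2]] for sx in(-1,1) for sy in(-1,1) for sz in(0,1)])@Rz(b[2]+YAW).T+np.r_[bw(b[0],b[1],0)]
            h=cv2.convexHull(np.round(proj(p,X)*16).astype(np.int32)); I=np.zeros(M.shape,np.uint8); cv2.fillConvexPoly(I,h,1,cv2.LINE_8,4)
            c+=1-(M&(I>0)).sum()/(M|(I>0)).sum()
        return c
    o=min((minimize(cost,x0,method='Nelder-Mead',options=dict(initial_simplex=np.array(x0)+np.array([[0,0,0],[.02*k,0,0],[0,.02,0],[0,0,.15*j]]))) for k in(-1,1) for j in(-1,1)),key=lambda o:o.fun)
    print('views',len(m),'blank board xy',o.x[:2],'yaw',np.degrees(o.x[2]),'cost',o.fun)
E
python3 st.py 45 -.09,-.005,.035; python3 -c "
from blank import *
fitblank([-.07,-.005,0],(.072,.096,.14),.012)"
```

```text
joints [-25.1485  43.1463  13.4604 -38.6238 -86.4898  39.8525] tip board [-0.1051 -0.0049  0.0349] F board [-2.1411  0.6397  0.1967] M [-2.0436 -0.1092  0.0594] t 5.9667 w 0.6003786874335847
-.09,-.005,.035 [ 0.0141 -0.0001  0.0143  0.0001 -0.0003 -0.0002]
views 2 blank board xy [-0.0878 -0.0008] yaw 0.7672250366662166 cost 0.07940148944078185
```

>>> play_rows(commands=[{"fingers": -0.2, "tx": 0.004, "ty": 0, "tz": 0.004, "ax": 0, "ay": 0, "az": 0}, {"fingers": -0.2, "tx": 0.007, "ty": 0, "tz": 0.007, "ax": 0, "ay": 0, "az": 0}, {"fingers": -0.2, "tx": 0.01, "ty": 0, "tz": 0.01, "ax": 0, "ay": 0, "az": 0}, {"fingers": -0.2, "tx": 0.012, "ty": 0, "tz": 0.012, "ax": 0, "ay": 0, "az": 0}, {"fingers": -0.2, "tx": 0.014, "ty": 0, "tz": 0.014, "ax": 0, "ay": 0, "az": 0}])

```text
time_s: 6.58
tcp_pos: [0.5712, -0.1696, 0.0483]
ee_rot: [[-0.036, -0.999, -0.037], [0.705, -0.051, 0.707], [-0.708, -0.0, 0.706]]
wrist_force: [-0.1, -3.7, 0.7]
gripper_width: 0.598
```

```bash
python3 st.py 45 -.08,-.005,.035; python3 -c "
from blank import *
p=viewer.capture('scene');cv2.imwrite('pics/c2.png',cv2.resize(p['image'][160:310,100:300],(600,450))[:,:,::-1])"
```

```text
joints [-24.1765  42.4701  12.1324 -39.0965 -85.4014  39.5978] tip board [-0.0909 -0.0051  0.0348] F board [-3.6518  0.2969  0.6682] M [-2.019  -0.1551 -0.0242] t 6.5833 w 0.5975736788529497
-.08,-.005,.035 [ 0.0101  0.0002  0.0104  0.0001 -0.0005  0.0001]
```

View pics/c2.png

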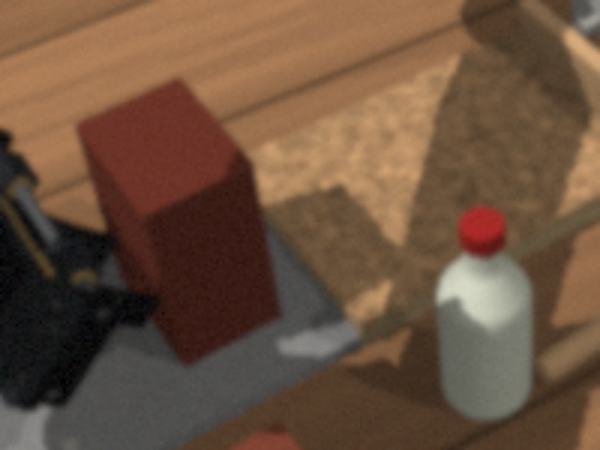

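Upright, roughly square, with maybe 10–15 mm still to the step (blank foot at (280,315) in the crop, step line at (355,340)). Creeping.

>>> play_rows(commands=[{"fingers": -0.2, "tx": 0.002, "ty": 0, "tz": 0.002, "ax": 0, "ay": 0, "az": 0}, {"fingers": -0.2, "tx": 0.004, "ty": 0, "tz": 0.004, "ax": 0, "ay": 0, "az": 0}, {"fingers": -0.2, "tx": 0.006, "ty": 0, "tz": 0.006, "ax": 0, "ay": 0, "az": 0}, {"fingers": -0.2, "tx": 0.007, "ty": 0, "tz": 0.007, "ax": 0, "ay": 0, "az": 0}, {"fingers": -0.2, "tx": 0.008, "ty": 0, "tz": 0.008, "ax": 0, "ay": 0, "az": 0}])

```text
time_s: 7.05
tcp_pos: [0.5708, -0.161, 0.0483]
ee_rot: [[-0.036, -0.999, -0.036], [0.705, -0.051, 0.707], [-0.708, -0.0, 0.706]]
wrist_force: [0.5, -3.3, 1.0]
gripper_width: 0.602
```

>>> play_rows(commands=[{"fingers": -0.2, "tx": 0.001, "ty": 0, "tz": 0.001, "ax": 0, "ay": 0, "az": 0}, {"fingers": -0.2, "tx": 0.002, "ty": 0, "tz": 0.002, "ax": 0, "ay": 0, "az": 0}, {"fingers": -0.2, "tx": 0.003, "ty": 0, "tz": 0.003, "ax": 0, "ay": 0, "az": 0}, {"fingers": -0.2, "tx": 0.004, "ty": 0, "tz": 0.004, "ax": 0, "ay": 0, "az": 0}, {"fingers": -0.2, "tx": 0.005, "ty": 0, "tz": 0.005, "ax": 0, "ay": 0, "az": 0}])

```text
time_s: 7.47
tcp_pos: [0.5705, -0.1558, 0.0483]
ee_rot: [[-0.036, -0.999, -0.036], [0.705, -0.051, 0.707], [-0.708, -0.0, 0.706]]
wrist_force: [0.4, -3.3, 0.6]
gripper_width: 0.605
```

```bash
python3 st.py 45 -.08,-.005,.035; python3 -c "
from blank import *
fitblank([-.05,-.005,0],(.072,.096,.14),.012)"
```

```text
joints [-23.2275  41.8564  10.9159 -39.5655 -84.4376  39.347 ] tip board [-0.0771 -0.0051  0.0348] F board [-3.3586 -0.2784  0.6115] M [-1.9849 -0.1861  0.028 ] t 7.4667 w 0.6051984683191765
-.08,-.005,.035 [-0.0029  0.0001 -0.0026  0.0001 -0.0004 -0.    ]
views 2 blank board xy [-0.0596 -0.002 ] yaw 0.9872010057617006 cost 0.12386966448265724
```

>>> play_rows(commands=[{"fingers": -0.2, "tx": 0.001, "ty": 0, "tz": 0.001, "ax": 0, "ay": 0, "az": 0}, {"fingers": -0.2, "tx": 0.002, "ty": 0, "tz": 0.002, "ax": 0, "ay": 0, "az": 0}, {"fingers": -0.2, "tx": 0.003, "ty": 0, "tz": 0.003, "ax": 0, "ay": 0, "az": 0}, {"fingers": -0.2, "tx": 0.004, "ty": 0, "tz": 0.004, "ax": 0, "ay": 0, "az": 0}, {"fingers": -0.2, "tx": 0.005, "ty": 0, "tz": 0.005, "ax": 0, "ay": 0, "az": 0}])

```text
time_s: 8.08
tcp_pos: [0.5702, -0.1505, 0.0483]
ee_rot: [[-0.036, -0.999, -0.036], [0.705, -0.051, 0.707], [-0.708, -0.0, 0.706]]
wrist_force: [-0.2, -3.5, -0.2]
gripper_width: 0.598
```

>>> play_rows(commands=[{"fingers": -0.2, "tx": 0.001, "ty": 0, "tz": 0.001, "ax": 0, "ay": 0, "az": 0}, {"fingers": -0.2, "tx": 0.002, "ty": 0, "tz": 0.002, "ax": 0, "ay": 0, "az": 0}, {"fingers": -0.2, "tx": 0.003, "ty": 0, "tz": 0.003, "ax": 0, "ay": 0, "az": 0}, {"fingers": -0.2, "tx": 0.004, "ty": 0, "tz": 0.004, "ax": 0, "ay": 0, "az": 0}, {"fingers": -0.2, "tx": 0.005, "ty": 0, "tz": 0.005, "ax": 0, "ay": 0, "az": 0}])

```text
time_s: 8.5
tcp_pos: [0.5699, -0.1452, 0.0482]
ee_rot: [[-0.036, -0.999, -0.037], [0.705, -0.051, 0.707], [-0.708, -0.0, 0.706]]
wrist_force: [-0.1, -1.9, 1.1]
gripper_width: 0.601
```

```bash
python3 st.py 45 -.08,-.005,.035; python3 -c "
from blank import *
p=viewer.capture('scene');a=cv2.resize(p['image'][180:280,140:240],(500,500))
cv2.imwrite('pics/c3.png',a[:,:,::-1])"
```

```text
joints [-22.4779  41.3902  10.0014 -39.9328 -83.6856  39.142 ] tip board [-0.0664 -0.0051  0.0348] F board [-1.9149  0.1907  1.121 ] M [-2.0149 -0.1336  0.0108] t 8.5 w 0.6007786699308757
-.08,-.005,.035 [-0.013   0.0001 -0.0127  0.0001 -0.0004 -0.    ]
```

View pics/c3.png

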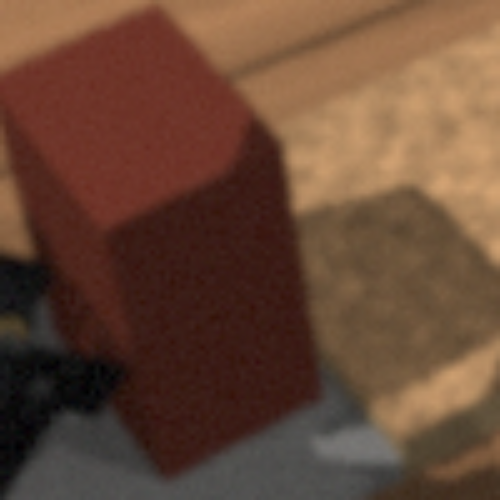

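```bash
python3 -c "
from h import *
p=viewer.capture('scene')
print([wb(x) for x in onz(p,[[203.6,259.6],[220.5,272.5],[174,275]],.012)])"
```

```text
[array([-0.01520309, -0.04992882,  0.012     ]), array([-0.00564038, -0.09700367,  0.012     ]), array([-0.0809951 , -0.04930452,  0.012     ])]
```

Foot front measures about 12 mm short of the step. Continuing to creep.

>>> play_rows(commands=[{"fingers": -0.2, "tx": 0.002, "ty": 0, "tz": 0.002, "ax": 0, "ay": 0, "az": 0}, {"fingers": -0.2, "tx": 0.003, "ty": 0, "tz": 0.003, "ax": 0, "ay": 0, "az": 0}, {"fingers": -0.2, "tx": 0.004, "ty": 0, "tz": 0.004, "ax": 0, "ay": 0, "az": 0}, {"fingers": -0.2, "tx": 0.005, "ty": 0, "tz": 0.005, "ax": 0, "ay": 0, "az": 0}, {"fingers": -0.2, "tx": 0.006, "ty": 0, "tz": 0.006, "ax": 0, "ay": 0, "az": 0}])

```text
time_s: 9.02
tcp_pos: [0.5696, -0.1388, 0.0483]
ee_rot: [[-0.036, -0.999, -0.037], [0.705, -0.051, 0.707], [-0.708, -0.0, 0.706]]
wrist_force: [-0.2, -3.6, 0.3]
gripper_width: 0.601
```

>>> play_rows(commands=[{"fingers": -0.2, "tx": 0.0005, "ty": 0, "tz": 0.0005, "ax": 0, "ay": 0, "az": 0}, {"fingers": -0.2, "tx": 0.001, "ty": 0, "tz": 0.001, "ax": 0, "ay": 0, "az": 0}, {"fingers": -0.2, "tx": 0.0015, "ty": 0, "tz": 0.0015, "ax": 0, "ay": 0, "az": 0}, {"fingers": -0.2, "tx": 0.002, "ty": 0, "tz": 0.002, "ax": 0, "ay": 0, "az": 0}, {"fingers": -0.2, "tx": 0.0025, "ty": 0, "tz": 0.0025, "ax": 0, "ay": 0, "az": 0}])

```text
time_s: 9.43
tcp_pos: [0.5695, -0.1363, 0.0482]
ee_rot: [[-0.036, -0.999, -0.036], [0.705, -0.051, 0.707], [-0.708, -0.0, 0.706]]
wrist_force: [-0.1, -3.0, 0.2]
gripper_width: 0.601
```

>>> play_rows(commands=[{"fingers": -0.2, "tx": 0.0005, "ty": 0, "tz": 0.0005, "ax": 0, "ay": 0, "az": 0}, {"fingers": -0.2, "tx": 0.001, "ty": 0, "tz": 0.001, "ax": 0, "ay": 0, "az": 0}, {"fingers": -0.2, "tx": 0.0015, "ty": 0, "tz": 0.0015, "ax": 0, "ay": 0, "az": 0}, {"fingers": -0.2, "tx": 0.002, "ty": 0, "tz": 0.002, "ax": 0, "ay": 0, "az": 0}, {"fingers": -0.2, "tx": 0.0025, "ty": 0, "tz": 0.0025, "ax": 0, "ay": 0, "az": 0}])

```text
time_s: 9.85
tcp_pos: [0.5692, -0.1355, 0.0484]
ee_rot: [[-0.036, -0.999, -0.037], [0.703, -0.051, 0.709], [-0.71, -0.0, 0.704]]
wrist_force: [-1.6, -8.4, 1.9]
gripper_width: 0.599
```

Force rose to 8.4 N with the TCP stopped: the foot is on the step. Checking squareness.

```bash
python3 st.py 45 -.11,-.005,.135 ; python3 -c "
from blank import *
fitblank([-.04,-.005,0],(.072,.096,.14),.012)
p=viewer.capture('scene');a=cv2.resize(p['image'][180:280,140:240],(500,500))
q=viewer.capture('side');b=cv2.resize(q['image'][100:230,270:400],(500,500))
cv2.imwrite('pics/c4.png',cv2.resize(np.hstack([a,b]),(800,400))[:,:,::-1])"
```

```text
joints [-21.7278  40.8686   9.0811 -40.1695 -82.8539  38.8931] tip board [-0.0567 -0.0048  0.0349] F board [-8.3192  2.0347  1.9219] M [-2.6632  0.1794  0.2659] t 9.85 w 0.5989152384597611
-.11,-.005,.135 [-0.1448 -0.0003  0.0435  0.0001 -0.0013  0.    ]
views 2 blank board xy [-0.0396 -0.0006] yaw -0.1769965688067618 cost 0.18147519101317122
```

View pics/c4.png

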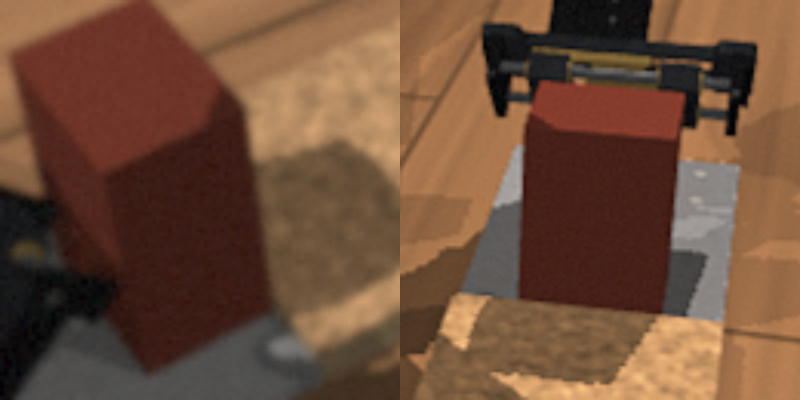

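Square against the step in both views (yaw ≈ -0.2°). Now back off and rise to near the top.

>>> play_rows(commands=[{"fingers": -0.2, "tx": -0.0264, "ty": 0, "tz": -0.0264, "ax": 0, "ay": 0, "az": 0}, {"fingers": -0.2, "tx": -0.065, "ty": 0, "tz": 0.012, "ax": 0, "ay": 0, "az": 0}, {"fingers": -0.2, "tx": -0.1, "ty": 0, "tz": 0.047, "ax": 0, "ay": 0, "az": 0}, {"fingers": -0.2, "tx": -0.116, "ty": 0, "tz": 0.063, "ax": 0, "ay": 0, "az": 0}, {"fingers": -0.2, "tx": -0.116, "ty": 0, "tz": 0.063, "ax": 0, "ay": 0, "az": 0}])

```text
time_s: 10.57
tcp_pos: [0.5728, -0.1618, 0.1482]
ee_rot: [[-0.031, -0.999, -0.044], [0.703, -0.053, 0.709], [-0.71, -0.009, 0.704]]
wrist_force: [0.3, -0.1, 0.6]
gripper_width: 0.602
```

```bash
python3 st.py 45 -.07,-.004,.13 ; python3 -c "
from blank import *
fitblank([-.04,-.005,0],(.072,.096,.14),.012)"
```

```text
joints [-23.575   35.6848  15.3281 -39.2707 -92.4715  33.2713] tip board [-0.0832 -0.0072  0.1347] F board [-0.1459 -0.2884  0.6424] M [-1.418  -0.2098 -0.0249] t 10.5667 w 0.6022688038707245
-.07,-.004,.13 [ 0.0169  0.0041  0.008   0.0023 -0.0014  0.0017]
views 2 blank board xy [-0.0396 -0.0006] yaw -0.20680630286173665 cost 0.14297486248901514
```

>>> play_rows(commands=[{"fingers": -0.2, "tx": 0.01, "ty": 0.004, "tz": 0.001, "ax": 0.0023, "ay": -0.001, "az": 0.0017}, {"fingers": -0.2, "tx": 0.017, "ty": 0.004, "tz": 0.008, "ax": 0.0023, "ay": -0.001, "az": 0.0017}, {"fingers": -0.2, "tx": 0.021, "ty": 0.004, "tz": 0.012, "ax": 0.0023, "ay": -0.001, "az": 0.0017}, {"fingers": -0.2, "tx": 0.024, "ty": 0.004, "tz": 0.015, "ax": 0.0023, "ay": -0.001, "az": 0.0017}, {"fingers": -0.2, "tx": 0.0255, "ty": 0.004, "tz": 0.0165, "ax": 0.0023, "ay": -0.001, "az": 0.0017}])

```text
time_s: 11.18
tcp_pos: [0.5665, -0.1386, 0.1382]
ee_rot: [[-0.042, -0.999, -0.029], [0.708, -0.051, 0.705], [-0.705, 0.009, 0.709]]
wrist_force: [-0.4, -0.3, -0.3]
gripper_width: 0.599
```

>>> play_rows(commands=[{"fingers": -0.2, "tx": 0.0015, "ty": 0, "tz": 0.0015, "ax": 0, "ay": 0, "az": 0}, {"fingers": -0.2, "tx": 0.003, "ty": 0, "tz": 0.003, "ax": 0, "ay": 0, "az": 0}, {"fingers": -0.2, "tx": 0.0045, "ty": 0, "tz": 0.0045, "ax": 0, "ay": 0, "az": 0}, {"fingers": -0.2, "tx": 0.006, "ty": 0, "tz": 0.006, "ax": 0, "ay": 0, "az": 0}, {"fingers": -0.2, "tx": 0.0075, "ty": 0, "tz": 0.0075, "ax": 0, "ay": 0, "az": 0}])

```text
time_s: 11.6
tcp_pos: [0.5663, -0.1315, 0.1384]
ee_rot: [[-0.041, -0.999, -0.029], [0.707, -0.05, 0.705], [-0.706, 0.009, 0.708]]
wrist_force: [0.4, 0.2, -0.9]
gripper_width: 0.599
```

```bash
python3 st.py 45 -.04,-.004,.135 -.02,-.004,.14
```

```text
joints [-21.5289  34.7773  12.0077 -40.0019 -90.0966  32.5313] tip board [-0.0526 -0.002   0.125 ] F board [ 0.1682 -0.3623 -0.9327] M [-1.493  -0.0929  0.0313] t 11.6 w 0.5987547865504155
-.04,-.004,.135 [ 0.0025 -0.0024  0.0213 -0.0022  0.0006 -0.0016]
-.02,-.004,.14 [ 0.0167 -0.0023  0.0448 -0.0022  0.0006 -0.0016]
```

>>> play_rows(commands=[{"fingers": -0.2, "tx": -0.004, "ty": -0.001, "tz": 0.009, "ax": -0.002, "ay": 0, "az": -0.0015}, {"fingers": -0.2, "tx": -0.003, "ty": -0.002, "tz": 0.015, "ax": -0.002, "ay": 0, "az": -0.0015}, {"fingers": -0.2, "tx": -0.001, "ty": -0.002, "tz": 0.018, "ax": -0.002, "ay": 0, "az": -0.0015}, {"fingers": -0.2, "tx": 0.001, "ty": -0.002, "tz": 0.02, "ax": -0.002, "ay": 0, "az": -0.0015}, {"fingers": -0.2, "tx": 0.003, "ty": -0.002, "tz": 0.022, "ax": -0.002, "ay": 0, "az": -0.0015}])

```text
time_s: 12.02
tcp_pos: [0.5672, -0.1179, 0.1487]
ee_rot: [[-0.037, -0.999, -0.036], [0.708, -0.051, 0.705], [-0.706, 0.001, 0.708]]
wrist_force: [-0.1, 0.5, -0.3]
gripper_width: 0.603
```

```bash
python3 st.py 45 -.02,-.004,.14;  python3 -c "
from blank import *
q=viewer.capture('scene');b=cv2.resize(q['image'][150:300,80:280],(600,450))
cv2.imwrite('pics/c5.png',b[:,:,::-1])"
```

```text
joints [-20.5439  33.5224  11.4584 -40.5146 -89.8204  31.7597] tip board [-0.039  -0.0037  0.1353] F board [ 0.482   0.0992 -0.263 ] M [-1.4525 -0.0724 -0.0397] t 12.0167 w 0.6028996824549554
-.02,-.004,.14 [ 0.0135 -0.0004  0.0224 -0.0001  0.0006 -0.0002]
```

View pics/c5.png

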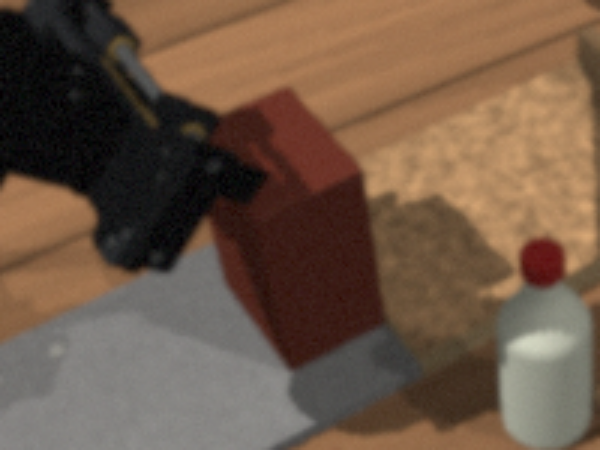

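```bash
python3 -c "
from h import *
p=viewer.capture('scene'); s=r.sense(); T=s['tcp_pos'];R=s['ee_rot']
for L in (0,.019):
  for y in (-.026,-.041,.026,.041): 
    print(L,y,[ (proj(p,T+R@[L,y,z])[0]-[80,150])*3 for z in(-.0095,.0095)])
print((proj(p,[bw(-.072,-.05,.152),bw(-.072,.046,.152),bw(0,.046,.152),bw(0,-.05,.152)])-[80,150])*3)
"
```

```text
0 -0.026 [array([265.78659867, 198.31147903]), array([282.5603161 , 172.23658498])]
0 -0.041 [array([277.75818649, 212.90944933]), array([294.77724563, 186.61971593])]
0 0.026 [array([226.40998486, 150.12986296]), array([242.38176949, 124.79251076])]
0 0.041 [array([215.63394146, 136.89883468]), array([231.38757953, 111.77168863])]
0.019 -0.026 [array([289.21846811, 204.81267195]), array([305.83696549, 179.22016364])]
0.019 -0.041 [array([301.25839256, 219.22799411]), array([318.11597032, 193.42999424])]
0.019 0.026 [array([249.56070463, 157.17888782]), array([265.39663962, 132.2923935 ])]
0.019 0.041 [array([238.69240445, 144.0833472 ]), array([254.31517237, 119.39824066])]
[[259.49438392 215.27131116]
 [187.69118409 125.5624926 ]
 [291.10261653  79.80242315]
 [368.16287031 163.33728015]]
```

The picture shows the fingers over the blank's top rather than behind it. The real fingertip sits about 10 mm behind the TCP when part-open, which also explains the earlier contact offsets. I'll correct TIP, back off, lower and retry.

```bash
sed -i 's/^TIP=.019/TIP=-.010/' h.py; sed -i "s/\.019\*s\['ee_rot'\]/TIP*s['ee_rot']/" st.py; python3 st.py 45 -.1,-.003,.165 -.1,-.003,.12 -.083,-.003,.12
```

```text
joints [-20.5361  33.538   11.4458 -40.5144 -89.8316  31.7624] tip board [-0.0595 -0.0036  0.1555] F board [0.768  0.2336 0.5728] M [-1.411  -0.124  -0.0395] t 12.1167 w 0.6018108641709353
-.1,-.003,.165 [-0.0472  0.0008 -0.0292 -0.0002  0.0007 -0.0004]
-.1,-.003,.12 [-0.0049  0.0007 -0.0718 -0.0002  0.0007 -0.0004]
-.083,-.003,.12 [ 0.0112  0.0007 -0.0558 -0.0002  0.0007 -0.0004]
```

>>> play_rows(commands=[{"fingers": -0.2, "tx": -0.03, "ty": 0.0007, "tz": -0.012, "ax": 0, "ay": 0, "az": 0}, {"fingers": -0.2, "tx": -0.047, "ty": 0.0007, "tz": -0.029, "ax": 0, "ay": 0, "az": 0}, {"fingers": -0.2, "tx": -0.047, "ty": 0.0007, "tz": -0.029, "ax": 0, "ay": 0, "az": 0}, {"fingers": -0.2, "tx": -0.015, "ty": 0.0007, "tz": -0.062, "ax": 0, "ay": 0, "az": 0}, {"fingers": -0.2, "tx": -0.005, "ty": 0.0007, "tz": -0.072, "ax": 0, "ay": 0, "az": 0}])

```text
time_s: 12.53
tcp_pos: [0.5675, -0.1583, 0.1099]
ee_rot: [[-0.039, -0.999, -0.032], [0.71, -0.05, 0.703], [-0.704, 0.005, 0.711]]
wrist_force: [-0.2, 0.7, -1.4]
gripper_width: 0.599
```

>>> play_rows(commands=[{"fingers": -0.2, "tx": 0.005, "ty": 0, "tz": 0.005, "ax": 0, "ay": 0, "az": 0}, {"fingers": -0.2, "tx": 0.01, "ty": 0, "tz": 0.01, "ax": 0, "ay": 0, "az": 0}, {"fingers": -0.2, "tx": 0.015, "ty": 0, "tz": 0.015, "ax": 0, "ay": 0, "az": 0}, {"fingers": -0.2, "tx": 0.017, "ty": 0, "tz": 0.017, "ax": 0, "ay": 0, "az": 0}, {"fingers": -0.2, "tx": 0.0185, "ty": 0, "tz": 0.0185, "ax": 0, "ay": 0, "az": 0}])

```text
time_s: 12.95
tcp_pos: [0.5682, -0.1388, 0.1144]
ee_rot: [[-0.036, -0.999, -0.038], [0.707, -0.052, 0.705], [-0.706, -0.001, 0.708]]
wrist_force: [0.4, -0.1, -0.1]
gripper_width: 0.602
```

```bash
python3 st.py 45 -.07,-.003,.125
```

```text
joints [-22.0699  36.5736  11.5401 -39.9237 -88.3893  34.868 ] tip board [-0.0804 -0.0037  0.1215] F board [-0.1324 -0.4188 -0.0535] M [-1.4574 -0.1102 -0.0135] t 12.95 w 0.6021141661867773
-.07,-.003,.125 [0.0065 0.0009 0.0131 0.0006 0.0003 0.0001]
```

>>> play_rows(commands=[{"fingers": -0.2, "tx": 0.001, "ty": 0.0005, "tz": 0.002, "ax": 0, "ay": 0, "az": 0}, {"fingers": -0.2, "tx": 0.002, "ty": 0.0005, "tz": 0.004, "ax": 0, "ay": 0, "az": 0}, {"fingers": -0.2, "tx": 0.0035, "ty": 0.0005, "tz": 0.0055, "ax": 0, "ay": 0, "az": 0}, {"fingers": -0.2, "tx": 0.005, "ty": 0.0005, "tz": 0.007, "ax": 0, "ay": 0, "az": 0}, {"fingers": -0.2, "tx": 0.0065, "ty": 0.0005, "tz": 0.0085, "ax": 0, "ay": 0, "az": 0}])

```text
time_s: 13.37
tcp_pos: [0.5673, -0.1326, 0.1145]
ee_rot: [[-0.035, -0.999, -0.036], [0.706, -0.05, 0.706], [-0.707, -0.0, 0.707]]
wrist_force: [0.2, -2.8, 2.1]
gripper_width: 0.6
```

>>> play_rows(commands=[{"fingers": -0.2, "tx": 0.0015, "ty": 0, "tz": 0.0015, "ax": 0, "ay": 0, "az": 0}, {"fingers": -0.2, "tx": 0.003, "ty": 0, "tz": 0.003, "ax": 0, "ay": 0, "az": 0}, {"fingers": -0.2, "tx": 0.0045, "ty": 0, "tz": 0.0045, "ax": 0, "ay": 0, "az": 0}, {"fingers": -0.2, "tx": 0.006, "ty": 0, "tz": 0.006, "ax": 0, "ay": 0, "az": 0}, {"fingers": -0.2, "tx": 0.0075, "ty": 0, "tz": 0.0075, "ax": 0, "ay": 0, "az": 0}])

```text
time_s: 13.78
tcp_pos: [0.5665, -0.1233, 0.114]
ee_rot: [[-0.037, -0.999, -0.035], [0.708, -0.051, 0.705], [-0.706, 0.001, 0.709]]
wrist_force: [0.3, -3.0, 2.2]
gripper_width: 0.6
```

```bash
python3 st.py 45 -.05,-.003,.13
```

```text
joints [-20.9841  35.8669  10.1754 -40.4061 -87.3356  34.4013] tip board [-0.065  -0.0027  0.1211] F board [-3.006  -0.1741  2.2041] M [-1.6042 -0.1553 -0.0888] t 13.7833 w 0.600084757648035
-.05,-.003,.13 [ 0.0057 -0.0003  0.0225 -0.0002  0.0007 -0.0002]
```

Contact at ~3 N and the blank is tipping. Continuing slowly with a slight rise.

>>> play_rows(commands=[{"fingers": -0.2, "tx": 0.0014, "ty": 0, "tz": 0.0024, "ax": 0, "ay": 0, "az": 0}, {"fingers": -0.2, "tx": 0.0028, "ty": 0, "tz": 0.0048, "ax": 0, "ay": 0, "az": 0}, {"fingers": -0.2, "tx": 0.0042, "ty": 0, "tz": 0.0072, "ax": 0, "ay": 0, "az": 0}, {"fingers": -0.2, "tx": 0.0056, "ty": 0, "tz": 0.0096, "ax": 0, "ay": 0, "az": 0}, {"fingers": -0.2, "tx": 0.007, "ty": 0, "tz": 0.012, "ax": 0, "ay": 0, "az": 0}])

```text
time_s: 14.2
tcp_pos: [0.5659, -0.113, 0.1168]
ee_rot: [[-0.037, -0.999, -0.035], [0.708, -0.051, 0.705], [-0.705, 0.001, 0.709]]
wrist_force: [0.4, -2.5, 2.0]
gripper_width: 0.602
```

>>> play_rows(commands=[{"fingers": -0.2, "tx": 0.0014, "ty": 0, "tz": 0.0024, "ax": 0, "ay": 0, "az": 0}, {"fingers": -0.2, "tx": 0.0028, "ty": 0, "tz": 0.0048, "ax": 0, "ay": 0, "az": 0}, {"fingers": -0.2, "tx": 0.0042, "ty": 0, "tz": 0.0072, "ax": 0, "ay": 0, "az": 0}, {"fingers": -0.2, "tx": 0.0056, "ty": 0, "tz": 0.0096, "ax": 0, "ay": 0, "az": 0}, {"fingers": -0.2, "tx": 0.007, "ty": 0, "tz": 0.012, "ax": 0, "ay": 0, "az": 0}])

```text
time_s: 14.62
tcp_pos: [0.5654, -0.103, 0.1194]
ee_rot: [[-0.037, -0.999, -0.035], [0.708, -0.051, 0.705], [-0.705, 0.001, 0.709]]
wrist_force: [0.4, -1.5, 1.6]
gripper_width: 0.599
```

>>> play_rows(commands=[{"fingers": -0.2, "tx": 0.0014, "ty": 0, "tz": 0.0024, "ax": 0, "ay": 0, "az": 0}, {"fingers": -0.2, "tx": 0.0028, "ty": 0, "tz": 0.0048, "ax": 0, "ay": 0, "az": 0}, {"fingers": -0.2, "tx": 0.0042, "ty": 0, "tz": 0.0072, "ax": 0, "ay": 0, "az": 0}, {"fingers": -0.2, "tx": 0.0056, "ty": 0, "tz": 0.0096, "ax": 0, "ay": 0, "az": 0}, {"fingers": -0.2, "tx": 0.007, "ty": 0, "tz": 0.012, "ax": 0, "ay": 0, "az": 0}])

```text
time_s: 15.03
tcp_pos: [0.5649, -0.093, 0.122]
ee_rot: [[-0.037, -0.999, -0.035], [0.708, -0.051, 0.705], [-0.705, 0.001, 0.709]]
wrist_force: [0.6, -1.3, 1.9]
gripper_width: 0.602
```

```bash
python3 st.py 45 -.02,-.003,.13
```

```text
joints [-18.693   34.0056   8.1675 -41.321  -85.887   32.9275] tip board [-0.0346 -0.0027  0.129 ] F board [-1.3102 -0.5632  1.94  ] M [-1.3894 -0.206  -0.0151] t 15.0333 w 0.6018889652186763
-.02,-.003,.13 [ 0.0128 -0.0004  0.0146 -0.0003  0.0007 -0.0003]
```

Force falls as expected; near 23° lean. Continue to the balance point.

>>> play_rows(commands=[{"fingers": -0.2, "tx": 0.0014, "ty": 0, "tz": 0.0024, "ax": 0, "ay": 0, "az": 0}, {"fingers": -0.2, "tx": 0.0028, "ty": 0, "tz": 0.0048, "ax": 0, "ay": 0, "az": 0}, {"fingers": -0.2, "tx": 0.0042, "ty": 0, "tz": 0.0072, "ax": 0, "ay": 0, "az": 0}, {"fingers": -0.2, "tx": 0.0056, "ty": 0, "tz": 0.0096, "ax": 0, "ay": 0, "az": 0}, {"fingers": -0.2, "tx": 0.007, "ty": 0, "tz": 0.012, "ax": 0, "ay": 0, "az": 0}])

```text
time_s: 15.45
tcp_pos: [0.5642, -0.0829, 0.1245]
ee_rot: [[-0.037, -0.999, -0.035], [0.708, -0.051, 0.705], [-0.705, 0.002, 0.709]]
wrist_force: [0.3, -0.3, 0.5]
gripper_width: 0.6
```

>>> play_rows(commands=[{"fingers": -0.2, "tx": 0.0014, "ty": 0, "tz": 0.0024, "ax": 0, "ay": 0, "az": 0}, {"fingers": -0.2, "tx": 0.0028, "ty": 0, "tz": 0.0048, "ax": 0, "ay": 0, "az": 0}, {"fingers": -0.2, "tx": 0.0042, "ty": 0, "tz": 0.0072, "ax": 0, "ay": 0, "az": 0}, {"fingers": -0.2, "tx": 0.0056, "ty": 0, "tz": 0.0096, "ax": 0, "ay": 0, "az": 0}, {"fingers": -0.2, "tx": 0.007, "ty": 0, "tz": 0.012, "ax": 0, "ay": 0, "az": 0}])

```text
time_s: 15.87
tcp_pos: [0.5639, -0.073, 0.1274]
ee_rot: [[-0.037, -0.999, -0.035], [0.708, -0.051, 0.705], [-0.706, 0.001, 0.709]]
wrist_force: [-0.6, 0.8, -0.4]
gripper_width: 0.602
```

```bash
python3 st.py 45 -.02,-.003,.13; python3 -c "
from blank import *
fitblank([.05,-.005,0],(.14,.096,.072),.024)"
```

```text
joints [-17.1201  32.7991   6.9734 -41.9157 -84.9477  31.8675] tip board [-0.0145 -0.0027  0.1345] F board [ 0.7949  0.6062 -0.4202] M [-1.4349 -0.1356 -0.0484] t 15.8667 w 0.6019220548266125
-.02,-.003,.13 [-0.001  -0.0004 -0.0095 -0.0002  0.0007 -0.0002]
views 2 blank board xy [0.0048 0.0141] yaw 32.2156033037161 cost 0.8857298340263859
```

```bash
python3 -c "
from blank import *
for i in range(3): viewer.capture('side')
for x in (.05,.02): fitblank([x,-.005,0],(.14,.096,.072),.024)
fitblank([.05,-.005,0],(.14,.096,.072),.024,('side',))
p=viewer.capture('scene')
print([ (d['uv'],d['score'],d['region'].sum()) for d in spotter.silhouettes('blank_centre',p)]); print(proj(p,[bw(.04,0,.06)]))
b=cv2.resize(p['image'][130:310,80:360],(784,504))
cv2.imwrite('pics/c6.png',b[:,:,::-1])
"
```

```text
views 2 blank board xy [ 0.0295 -0.0011] yaw 0.11144763921404674 cost 0.16577311252369797
views 2 blank board xy [ 0.0277 -0.0016] yaw 1.0373737640764795 cost 0.16258130100213075
views 1 blank board xy [ 0.0279 -0.0009] yaw 0.3662890435951719 cost 0.030161776802851703
[([211.7, 220.7], 0.87, np.int64(3988))]
[[212.0433 216.0712]]
```

View pics/c6.png

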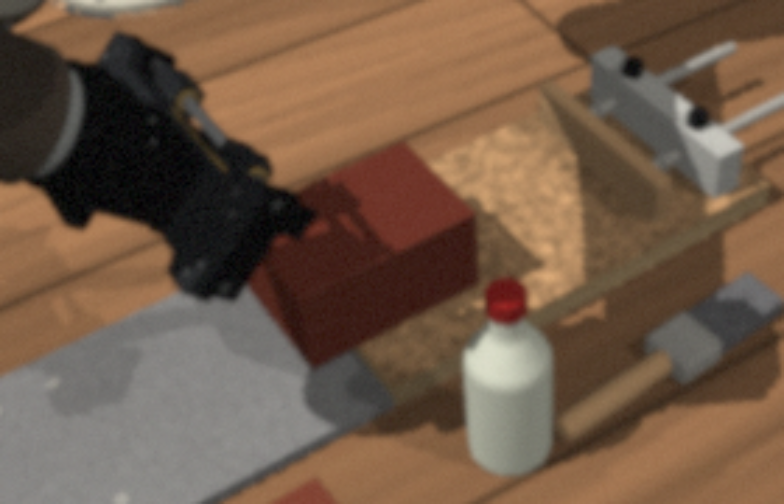

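The blank lies flat and square on the deck (centre x≈28 mm, y≈-1 mm, overhang ≈42 mm), glue untouched. Going behind its foot end.

```bash
python3 st.py 45 -.085,-.002,.14 -.085,-.002,.045 -.055,-.002,.045
```

```text
joints [-17.1394  32.811    6.9877 -41.9038 -84.9538  31.877 ] tip board [-0.0148 -0.0027  0.1344] F board [-0.0698 -0.5956  0.3227] M [-1.4377 -0.1591 -0.0295] t 16.8167 w 0.6023991294922919
-.085,-.002,.14 [-0.0716  0.001  -0.0608 -0.0002  0.0006 -0.0002]
-.085,-.002,.045 [ 0.0178  0.0009 -0.1506 -0.0002  0.0006 -0.0002]
-.055,-.002,.045 [ 0.0462  0.0009 -0.1224 -0.0002  0.0006 -0.0002]
```

>>> play_rows(commands=[{"fingers": -0.2, "tx": -0.038, "ty": 0.001, "tz": -0.027, "ax": 0, "ay": 0, "az": 0}, {"fingers": -0.2, "tx": -0.0716, "ty": 0.001, "tz": -0.061, "ax": 0, "ay": 0, "az": 0}, {"fingers": -0.2, "tx": -0.0716, "ty": 0.001, "tz": -0.061, "ax": 0, "ay": 0, "az": 0}, {"fingers": -0.2, "tx": -0.035, "ty": 0.001, "tz": -0.098, "ax": 0, "ay": 0, "az": 0}, {"fingers": -0.2, "tx": -0.005, "ty": 0.001, "tz": -0.128, "ax": 0, "ay": 0, "az": 0}])

```text
time_s: 17.23
tcp_pos: [0.5678, -0.1448, 0.0622]
ee_rot: [[-0.032, -0.999, -0.038], [0.706, -0.049, 0.706], [-0.707, -0.004, 0.707]]
wrist_force: [-0.1, -0.4, -1.8]
gripper_width: 0.602
```

```bash
python3 st.py 45 -.085,-.002,.045 -.06,-.002,.045
```

```text
joints [-22.586   40.2017   9.9581 -39.9868 -84.4933  38.5513] tip board [-0.0864 -0.0029  0.0693] F board [-0.3901  0.1697 -1.8161] M [-1.4812 -0.108   0.0639] t 17.2333 w 0.6021591651183635
-.085,-.002,.045 [ 0.0242  0.0014 -0.0216  0.0004 -0.      0.0012]
-.06,-.002,.045 [ 0.0478  0.0015  0.002   0.0004 -0.      0.0012]
```

>>> play_rows(commands=[{"fingers": -0.2, "tx": 0.023, "ty": 0.001, "tz": -0.021, "ax": 0, "ay": 0, "az": 0}, {"fingers": -0.2, "tx": 0.033, "ty": 0.001, "tz": -0.011, "ax": 0, "ay": 0, "az": 0}, {"fingers": -0.2, "tx": 0.043, "ty": 0.001, "tz": -0.001, "ax": 0, "ay": 0, "az": 0}, {"fingers": -0.2, "tx": 0.047, "ty": 0.001, "tz": 0.003, "ax": 0, "ay": 0, "az": 0}, {"fingers": -0.2, "tx": 0.05, "ty": 0.001, "tz": 0.006, "ax": 0, "ay": 0, "az": 0}])

```text
time_s: 17.65
tcp_pos: [0.5656, -0.1131, 0.0411]
ee_rot: [[-0.035, -0.999, -0.039], [0.706, -0.053, 0.706], [-0.707, -0.003, 0.707]]
wrist_force: [0.5, -0.1, -0.4]
gripper_width: 0.6
```

>>> play_rows(commands=[{"fingers": -0.2, "tx": 0.003, "ty": 0, "tz": 0.003, "ax": 0, "ay": 0, "az": 0}, {"fingers": -0.2, "tx": 0.006, "ty": 0, "tz": 0.006, "ax": 0, "ay": 0, "az": 0}, {"fingers": -0.2, "tx": 0.009, "ty": 0, "tz": 0.009, "ax": 0, "ay": 0, "az": 0}, {"fingers": -0.2, "tx": 0.012, "ty": 0, "tz": 0.012, "ax": 0, "ay": 0, "az": 0}, {"fingers": -0.2, "tx": 0.015, "ty": 0, "tz": 0.015, "ax": 0, "ay": 0, "az": 0}])

```text
time_s: 18.07
tcp_pos: [0.5643, -0.0991, 0.0392]
ee_rot: [[-0.035, -0.999, -0.036], [0.706, -0.051, 0.707], [-0.707, -0.001, 0.707]]
wrist_force: [0.4, -4.7, 1.8]
gripper_width: 0.603
```

```bash
python3 st.py 45 -.03,-.002,.045 0,-.002,.045
```

```text
joints [-19.248   39.9648   5.6605 -41.7302 -79.678   38.9996] tip board [-0.0406 -0.0018  0.0463] F board [-4.6912 -0.1798  1.7942] M [-1.8686 -0.2082 -0.1113] t 18.0667 w 0.6026411431872079
-.03,-.002,.045 [ 0.0112 -0.0003  0.0088  0.0001 -0.0002  0.0003]
0,-.002,.045 [ 0.0394 -0.0003  0.0371  0.0001 -0.0002  0.0003]
```

>>> play_rows(commands=[{"fingers": -0.2, "tx": 0.0045, "ty": 0, "tz": 0.0045, "ax": 0, "ay": 0, "az": 0}, {"fingers": -0.2, "tx": 0.009, "ty": 0, "tz": 0.009, "ax": 0, "ay": 0, "az": 0}, {"fingers": -0.2, "tx": 0.0135, "ty": 0, "tz": 0.0135, "ax": 0, "ay": 0, "az": 0}, {"fingers": -0.2, "tx": 0.018, "ty": 0, "tz": 0.018, "ax": 0, "ay": 0, "az": 0}, {"fingers": -0.2, "tx": 0.0225, "ty": 0, "tz": 0.0225, "ax": 0, "ay": 0, "az": 0}])

```text
time_s: 18.48
tcp_pos: [0.5624, -0.0739, 0.0389]
ee_rot: [[-0.037, -0.999, -0.036], [0.707, -0.051, 0.705], [-0.706, 0.001, 0.708]]
wrist_force: [0.9, -3.5, 2.7]
gripper_width: 0.597
```

>>> play_rows(commands=[{"fingers": -0.2, "tx": 0.0045, "ty": 0, "tz": 0.0045, "ax": 0, "ay": 0, "az": 0}, {"fingers": -0.2, "tx": 0.009, "ty": 0, "tz": 0.009, "ax": 0, "ay": 0, "az": 0}, {"fingers": -0.2, "tx": 0.0135, "ty": 0, "tz": 0.0135, "ax": 0, "ay": 0, "az": 0}, {"fingers": -0.2, "tx": 0.018, "ty": 0, "tz": 0.018, "ax": 0, "ay": 0, "az": 0}, {"fingers": -0.2, "tx": 0.0225, "ty": 0, "tz": 0.0225, "ax": 0, "ay": 0, "az": 0}])

```text
time_s: 18.9
tcp_pos: [0.5611, -0.0499, 0.0389]
ee_rot: [[-0.037, -0.999, -0.035], [0.708, -0.051, 0.705], [-0.706, 0.001, 0.709]]
wrist_force: [0.1, -4.1, 3.3]
gripper_width: 0.603
```

```bash
python3 st.py 45 .05,-.002,.045; python3 -c "
from blank import *
fitblank([.08,-.005,0],(.14,.096,.072),.024)
p=viewer.capture('scene')
print([d['uv'] for d in spotter.find_in('stop',p)])"
```

```text
joints [-15.4919  38.2842   2.3404 -43.7046 -76.5645  37.7838] tip board [ 0.0087 -0.0011  0.0459] F board [-4.1457  0.105   3.3135] M [-1.6603 -0.0988 -0.0454] t 18.9 w 0.6031284195549526
.05,-.002,.045 [ 0.0399 -0.0012  0.038  -0.0002  0.0007 -0.0002]
views 2 blank board xy [ 0.081  -0.0006] yaw 0.6706743475554573 cost 0.08713770993387449
[[308.1, 175.5]]
```

>>> play_rows(commands=[{"fingers": -0.2, "tx": 0.0035, "ty": 0, "tz": 0.0035, "ax": 0, "ay": 0, "az": 0}, {"fingers": -0.2, "tx": 0.007, "ty": 0, "tz": 0.007, "ax": 0, "ay": 0, "az": 0}, {"fingers": -0.2, "tx": 0.0105, "ty": 0, "tz": 0.0105, "ax": 0, "ay": 0, "az": 0}, {"fingers": -0.2, "tx": 0.014, "ty": 0, "tz": 0.014, "ax": 0, "ay": 0, "az": 0}, {"fingers": -0.2, "tx": 0.0175, "ty": 0, "tz": 0.0175, "ax": 0, "ay": 0, "az": 0}])

```text
time_s: 19.62
tcp_pos: [0.5602, -0.0315, 0.0386]
ee_rot: [[-0.037, -0.999, -0.035], [0.707, -0.051, 0.705], [-0.706, 0.001, 0.708]]
wrist_force: [0.5, -2.8, -1.4]
gripper_width: 0.598
```

>>> play_rows(commands=[{"fingers": -0.2, "tx": 0.0035, "ty": 0, "tz": 0.0035, "ax": 0, "ay": 0, "az": 0}, {"fingers": -0.2, "tx": 0.007, "ty": 0, "tz": 0.007, "ax": 0, "ay": 0, "az": 0}, {"fingers": -0.2, "tx": 0.0105, "ty": 0, "tz": 0.0105, "ax": 0, "ay": 0, "az": 0}, {"fingers": -0.2, "tx": 0.0135, "ty": 0, "tz": 0.0135, "ax": 0, "ay": 0, "az": 0}, {"fingers": -0.2, "tx": 0.016, "ty": 0, "tz": 0.016, "ax": 0, "ay": 0, "az": 0}])

```text
time_s: 20.03
tcp_pos: [0.5593, -0.0145, 0.0389]
ee_rot: [[-0.037, -0.999, -0.035], [0.708, -0.051, 0.705], [-0.706, 0.001, 0.709]]
wrist_force: [-0.4, -1.8, -1.8]
gripper_width: 0.598
```

```bash
python3 st.py 45 .07,-.002,.045; python3 -c "
from blank import *
fitblank([.115,-.005,0],(.14,.096,.072),.024)
p=viewer.capture('scene')
b=cv2.resize(p['image'][130:250,180:360],(780,520))
cv2.imwrite('pics/c7.png',b[:,:,::-1])"
```

```text
joints [-12.6085  37.153    0.2773 -45.1511 -74.2758  36.7517] tip board [ 0.0442 -0.0011  0.046 ] F board [-1.7854  0.5021 -1.7907] M [-2.2246 -0.1838  0.0035] t 20.0333 w 0.5979700457328676
.07,-.002,.045 [ 0.0253 -0.0012  0.0234 -0.0002  0.0006 -0.0003]
views 2 blank board xy [ 0.1167 -0.0001] yaw 0.7107705524893639 cost 0.12377200246495479
```

View pics/c7.png

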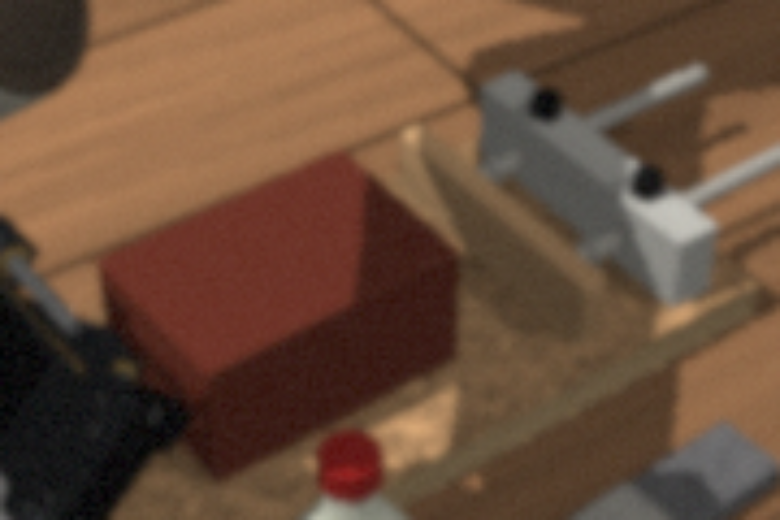

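```bash
python3 -c "
from h import *
p=viewer.capture('scene')
k=780/180
f=lambda l:[(180+u/k,130+v/k) for u,v in l]
print([wb(x) for x in onz(p,f([(585,340)]),.024)],[wb(x) for x in onz(p,f([(403,130)]),.064)],'blank front top', [wb(x) for x in onz(p,f([(458,258),(343,155)]),.096)],'bot',[wb(x) for x in onz(p,f([(456,355)]),.024)])"
```

```text
[array([ 0.24545939, -0.07876923,  0.024     ])] [array([0.24318055, 0.06867608, 0.064     ])] blank front top [array([ 0.18142442, -0.05665247,  0.096     ]), array([0.18308249, 0.03718001, 0.096     ])] bot [array([ 0.18778984, -0.04905758,  0.024     ])]
```

>>> play_rows(commands=[{"fingers": -0.2, "tx": 0.002, "ty": 0, "tz": 0.002, "ax": 0, "ay": 0, "az": 0}, {"fingers": -0.2, "tx": 0.004, "ty": 0, "tz": 0.004, "ax": 0, "ay": 0, "az": 0}, {"fingers": -0.2, "tx": 0.006, "ty": 0, "tz": 0.006, "ax": 0, "ay": 0, "az": 0}, {"fingers": -0.2, "tx": 0.008, "ty": 0, "tz": 0.008, "ax": 0, "ay": 0, "az": 0}, {"fingers": -0.2, "tx": 0.01, "ty": 0, "tz": 0.01, "ax": 0, "ay": 0, "az": 0}])

```text
time_s: 20.75
tcp_pos: [0.559, -0.0044, 0.0391]
ee_rot: [[-0.036, -0.999, -0.036], [0.707, -0.051, 0.705], [-0.706, 0.0, 0.708]]
wrist_force: [0.6, -2.9, 1.7]
gripper_width: 0.596
```

Pad estimated ~45 mm ahead. Sliding 25 mm more, then creeping.

>>> play_rows(commands=[{"fingers": -0.2, "tx": 0.003, "ty": 0, "tz": 0.003, "ax": 0, "ay": 0, "az": 0}, {"fingers": -0.2, "tx": 0.006, "ty": 0, "tz": 0.006, "ax": 0, "ay": 0, "az": 0}, {"fingers": -0.2, "tx": 0.009, "ty": 0, "tz": 0.009, "ax": 0, "ay": 0, "az": 0}, {"fingers": -0.2, "tx": 0.012, "ty": 0, "tz": 0.012, "ax": 0, "ay": 0, "az": 0}, {"fingers": -0.2, "tx": 0.014, "ty": 0, "tz": 0.014, "ax": 0, "ay": 0, "az": 0}])

```text
time_s: 21.17
tcp_pos: [0.558, 0.0111, 0.039]
ee_rot: [[-0.037, -0.999, -0.036], [0.708, -0.051, 0.705], [-0.706, 0.001, 0.709]]
wrist_force: [0.2, -3.6, 0.6]
gripper_width: 0.6
```

>>> play_rows(commands=[{"fingers": -0.2, "tx": 0.002, "ty": 0, "tz": 0.002, "ax": 0, "ay": 0, "az": 0}, {"fingers": -0.2, "tx": 0.004, "ty": 0, "tz": 0.004, "ax": 0, "ay": 0, "az": 0}, {"fingers": -0.2, "tx": 0.006, "ty": 0, "tz": 0.006, "ax": 0, "ay": 0, "az": 0}, {"fingers": -0.2, "tx": 0.008, "ty": 0, "tz": 0.008, "ax": 0, "ay": 0, "az": 0}, {"fingers": -0.2, "tx": 0.009, "ty": 0, "tz": 0.009, "ax": 0, "ay": 0, "az": 0}])

```text
time_s: 21.58
tcp_pos: [0.5575, 0.0204, 0.039]
ee_rot: [[-0.037, -0.999, -0.035], [0.708, -0.051, 0.705], [-0.706, 0.001, 0.709]]
wrist_force: [-0.3, -4.7, 1.9]
gripper_width: 0.599
```

>>> play_rows(commands=[{"fingers": -0.2, "tx": 0.001, "ty": 0, "tz": 0.001, "ax": 0, "ay": 0, "az": 0}, {"fingers": -0.2, "tx": 0.002, "ty": 0, "tz": 0.002, "ax": 0, "ay": 0, "az": 0}, {"fingers": -0.2, "tx": 0.003, "ty": 0, "tz": 0.003, "ax": 0, "ay": 0, "az": 0}, {"fingers": -0.2, "tx": 0.004, "ty": 0, "tz": 0.004, "ax": 0, "ay": 0, "az": 0}, {"fingers": -0.2, "tx": 0.0045, "ty": 0, "tz": 0.0045, "ax": 0, "ay": 0, "az": 0}])

```text
time_s: 22.0
tcp_pos: [0.5573, 0.025, 0.039]
ee_rot: [[-0.037, -0.999, -0.035], [0.708, -0.051, 0.705], [-0.706, 0.001, 0.709]]
wrist_force: [0.2, -3.9, 1.3]
gripper_width: 0.601
```

```bash
python3 st.py 45 .09,-.001,.045; python3 -c "
from blank import *
fitblank([.15,-.005,0],(.14,.096,.072),.024)"
```

```text
joints [ -9.2806  36.0344  -1.6902 -46.801  -71.7763  35.4611] tip board [ 0.0836 -0.0012  0.0461] F board [-3.887  -0.0141  1.3176] M [-1.7763 -0.1394 -0.0604] t 22.0 w 0.6010398828779023
.09,-.001,.045 [ 0.007   0.0002  0.005  -0.0002  0.0007 -0.0002]
views 2 blank board xy [ 0.1547 -0.0021] yaw -0.43184727239763476 cost 0.30168326187606187
```

>>> play_rows(commands=[{"fingers": -0.2, "tx": 0.001, "ty": 0, "tz": 0.001, "ax": 0, "ay": 0, "az": 0}, {"fingers": -0.2, "tx": 0.002, "ty": 0, "tz": 0.002, "ax": 0, "ay": 0, "az": 0}, {"fingers": -0.2, "tx": 0.003, "ty": 0, "tz": 0.003, "ax": 0, "ay": 0, "az": 0}, {"fingers": -0.2, "tx": 0.004, "ty": 0, "tz": 0.004, "ax": 0, "ay": 0, "az": 0}])

```text
time_s: 22.53
tcp_pos: [0.5571, 0.0291, 0.039]
ee_rot: [[-0.037, -0.999, -0.035], [0.708, -0.051, 0.705], [-0.706, 0.001, 0.708]]
wrist_force: [0.7, -3.6, 2.1]
gripper_width: 0.6
```

>>> play_rows(commands=[{"fingers": -0.2, "tx": 0.001, "ty": 0, "tz": 0.001, "ax": 0, "ay": 0, "az": 0}, {"fingers": -0.2, "tx": 0.002, "ty": 0, "tz": 0.002, "ax": 0, "ay": 0, "az": 0}, {"fingers": -0.2, "tx": 0.003, "ty": 0, "tz": 0.003, "ax": 0, "ay": 0, "az": 0}])

```text
time_s: 22.78
tcp_pos: [0.5569, 0.0323, 0.039]
ee_rot: [[-0.037, -0.999, -0.035], [0.708, -0.051, 0.705], [-0.706, 0.001, 0.709]]
wrist_force: [-0.3, -4.1, 2.3]
gripper_width: 0.601
```

>>> play_rows(commands=[{"fingers": -0.2, "tx": 0.001, "ty": 0, "tz": 0.001, "ax": 0, "ay": 0, "az": 0}, {"fingers": -0.2, "tx": 0.002, "ty": 0, "tz": 0.002, "ax": 0, "ay": 0, "az": 0}])

```text
time_s: 22.95
tcp_pos: [0.5568, 0.0345, 0.039]
ee_rot: [[-0.037, -0.999, -0.035], [0.708, -0.051, 0.705], [-0.706, 0.001, 0.709]]
wrist_force: [0.9, -3.1, 1.8]
gripper_width: 0.599
```

>>> play_rows(commands=[{"fingers": -0.2, "tx": 0.001, "ty": 0, "tz": 0.001, "ax": 0, "ay": 0, "az": 0}, {"fingers": -0.2, "tx": 0.002, "ty": 0, "tz": 0.002, "ax": 0, "ay": 0, "az": 0}, {"fingers": -0.2, "tx": 0.0025, "ty": 0, "tz": 0.0025, "ax": 0, "ay": 0, "az": 0}])

```text
time_s: 23.2
tcp_pos: [0.5567, 0.0372, 0.039]
ee_rot: [[-0.037, -0.999, -0.035], [0.708, -0.051, 0.705], [-0.706, 0.001, 0.709]]
wrist_force: [-0.7, -4.9, 2.0]
gripper_width: 0.599
```

>>> play_rows(commands=[{"fingers": -0.2, "tx": 0.001, "ty": 0, "tz": 0.001, "ax": 0, "ay": 0, "az": 0}, {"fingers": -0.2, "tx": 0.002, "ty": 0, "tz": 0.002, "ax": 0, "ay": 0, "az": 0}])

```text
time_s: 23.37
tcp_pos: [0.5566, 0.0391, 0.039]
ee_rot: [[-0.037, -0.999, -0.035], [0.707, -0.051, 0.705], [-0.706, 0.001, 0.708]]
wrist_force: [1.2, -5.0, 1.9]
gripper_width: 0.596
```

>>> play_rows(commands=[{"fingers": -0.2, "tx": 0.001, "ty": 0, "tz": 0.001, "ax": 0, "ay": 0, "az": 0}, {"fingers": -0.2, "tx": 0.002, "ty": 0, "tz": 0.002, "ax": 0, "ay": 0, "az": 0}])

```text
time_s: 23.53
tcp_pos: [0.5565, 0.0404, 0.039]
ee_rot: [[-0.037, -0.999, -0.036], [0.706, -0.051, 0.706], [-0.707, 0.001, 0.707]]
wrist_force: [-0.6, -5.9, 3.0]
gripper_width: 0.6
```

>>> play_rows(commands=[{"fingers": -0.2, "tx": 0.001, "ty": 0, "tz": 0.001, "ax": 0, "ay": 0, "az": 0}, {"fingers": -0.2, "tx": 0.0015, "ty": 0, "tz": 0.0015, "ax": 0, "ay": 0, "az": 0}])

```text
time_s: 23.7
tcp_pos: [0.5564, 0.0414, 0.0388]
ee_rot: [[-0.037, -0.999, -0.036], [0.706, -0.051, 0.707], [-0.707, 0.001, 0.707]]
wrist_force: [-0.9, -8.2, 1.4]
gripper_width: 0.598
```

>>> play_rows(commands=[{"fingers": -0.2, "tx": 0.0005, "ty": 0, "tz": 0.0005, "ax": 0, "ay": 0, "az": 0}, {"fingers": -0.2, "tx": 0.001, "ty": 0, "tz": 0.001, "ax": 0, "ay": 0, "az": 0}])

```text
time_s: 23.87
tcp_pos: [0.5564, 0.042, 0.0388]
ee_rot: [[-0.037, -0.999, -0.036], [0.705, -0.051, 0.707], [-0.708, 0.001, 0.706]]
wrist_force: [-1.8, -9.5, 2.0]
gripper_width: 0.596
```

```bash
python3 -c "
from h import *
for i in range(3):
    viewer.capture('side'); s=r.sense(); print(s['tcp_pos'],s['wrist_force'])"
```

```text
[0.55634466 0.0420911  0.03883772] [-0.13316766 -8.33639803  2.33032193]
[0.55633573 0.04207294 0.03883973] [-0.17921081 -9.0414429   2.31309923]
[0.55637523 0.04207345 0.03886615] [-1.12853113 -8.45678777  2.26957705]
```

>>> play_rows(commands=[{"fingers": -0.2, "tx": 0.0005, "ty": 0, "tz": 0.0005, "ax": 0, "ay": 0, "az": 0}, {"fingers": -0.2, "tx": 0.001, "ty": 0, "tz": 0.001, "ax": 0, "ay": 0, "az": 0}, {"fingers": -0.2, "tx": 0.001, "ty": 0, "tz": 0.001, "ax": 0, "ay": 0, "az": 0}, {"fingers": -0.2, "tx": 0.001, "ty": 0, "tz": 0.001, "ax": 0, "ay": 0, "az": 0}, {"fingers": -0.2, "tx": 0.001, "ty": 0, "tz": 0.001, "ax": 0, "ay": 0, "az": 0}])

```text
time_s: 24.43
tcp_pos: [0.5563, 0.0428, 0.0388]
ee_rot: [[-0.037, -0.999, -0.036], [0.705, -0.051, 0.707], [-0.708, 0.001, 0.706]]
wrist_force: [-1.0, -9.7, 2.7]
gripper_width: 0.601
```

```bash
python3 -c "
from h import *
for i in range(5):
    viewer.capture('side'); s=r.sense(); print(s['tcp_pos'],s['wrist_force'])"
```

```text
[0.55629475 0.04273335 0.03883907] [-0.85200684 -8.94446065  2.71212995]
[0.55629048 0.04271174 0.03882095] [-1.51992047 -9.12770389  3.14817709]
[0.55630772 0.04270249 0.03885517] [-1.27578773 -9.92764871  3.30738716]
[0.55629574 0.04274064 0.03882554] [ -1.33463978 -10.04505443   2.94062566]
[0.55628453 0.04275538 0.03883651] [ -0.54074447 -10.47372753   2.5469388 ]
```

Press averages ≈9.7 N, about 6 N over the ~3.8 N sliding force, held ~0.6 s. Releasing slowly.

>>> play_rows(commands=[{"fingers": -0.2, "tx": -0.0015, "ty": 0, "tz": -0.0015, "ax": 0, "ay": 0, "az": 0}, {"fingers": -0.2, "tx": -0.003, "ty": 0, "tz": -0.003, "ax": 0, "ay": 0, "az": 0}, {"fingers": -0.2, "tx": -0.0055, "ty": 0, "tz": -0.0055, "ax": 0, "ay": 0, "az": 0}, {"fingers": -0.2, "tx": -0.012, "ty": 0, "tz": -0.012, "ax": 0, "ay": 0, "az": 0}, {"fingers": -0.2, "tx": -0.03, "ty": 0, "tz": -0.03, "ax": 0, "ay": 0, "az": 0}])

```text
time_s: 25.1
tcp_pos: [0.5574, 0.0154, 0.0392]
ee_rot: [[-0.039, -0.999, -0.036], [0.709, -0.054, 0.703], [-0.704, 0.002, 0.71]]
wrist_force: [-0.0, -0.9, -0.6]
gripper_width: 0.604
```

>>> play_rows(commands=[{"fingers": -0.2, "tx": -0.05, "ty": 0, "tz": -0.03, "ax": 0, "ay": 0, "az": 0}, {"fingers": -0.2, "tx": -0.08, "ty": 0, "tz": -0.03, "ax": 0, "ay": 0, "az": 0}, {"fingers": -0.2, "tx": -0.12, "ty": 0, "tz": -0.03, "ax": 0, "ay": 0, "az": 0}, {"fingers": -0.2, "tx": -0.14, "ty": 0, "tz": -0.03, "ax": 0, "ay": 0, "az": 0}, {"fingers": -0.2, "tx": -0.14, "ty": 0, "tz": -0.03, "ax": 0, "ay": 0, "az": 0}])

```text
time_s: 25.52
tcp_pos: [0.5643, -0.0795, 0.0993]
ee_rot: [[-0.032, -0.999, -0.038], [0.706, -0.049, 0.706], [-0.707, -0.004, 0.707]]
wrist_force: [0.2, 0.1, 0.6]
gripper_width: 0.599
```

```bash
python3 st.py 45 0,0,.2; python3 -c "
from blank import *
fitblank([.165,-.005,0],(.14,.096,.072),.024)
p=viewer.capture('scene');a=cv2.resize(p['image'][120:240,180:360],(400,267))
q=viewer.capture('side');b=cv2.resize(q['image'][170:350,230:410],(400,400))
I=np.zeros((400,800,3),np.uint8); I[:267,:400]=a; I[:,400:]=b
cv2.imwrite('pics/c8.png',I[:,:,::-1])"
```

```text
joints [-17.6827  34.805    6.0675 -41.9511 -82.7937  34.3232] tip board [-0.0211 -0.0027  0.1063] F board [ 0.0952 -0.2019  0.6381] M [-1.3934 -0.1415 -0.0642] t 25.5167 w 0.5993773234493978
0,0,.2 [-0.0685  0.0032  0.1082  0.0005 -0.0001  0.0014]
views 2 blank board xy [ 0.1705 -0.0004] yaw -0.7595205480175102 cost 0.30474673479228864
```

```bash
python3 -c "
from blank import *
fitblank([.165,-.005,0],(.14,.096,.072),.024,('scene',))
p=viewer.capture('side')
for n in('glue','offcut','stop'): print(n,[d['uv'] for d in spotter.find_in(n,p)][:1])
p=viewer.capture('scene')
for n in('glue','brush'): print(n,[d['uv'] for d in spotter.find_in(n,p)][:1])"
```

```text
views 1 blank board xy [ 0.1712 -0.0031] yaw -0.13355771581598125 cost 0.027334300919206633
glue [[246.2, 185.8]]
offcut [[264.3, 154.7]]
stop [[308.1, 283.3]]
glue [[262.3, 269.2]]
brush [[323.6, 251.0]]
```

```bash
python3 -c "
from h import *
print(job.finish_job())"
```

```text
the job is handed in; nothing more can be done
None
```

The blank now lies square on the deck, resting against the end stop's pad, and I handed the job in at about 26 s.

- **Slide and tip:** I slid it upright until its foot met the step. The force jumped from about 3.5 to 8.4 N and its yaw read about -0.2°. I then pushed it slowly over near the top with about 3 N.
- **Press on the pad:** Sliding along the deck took about 3.8 N. I pressed to about 9.7 N on average, so roughly 6 N beyond sliding, held that for about 0.6 s and backed off slowly.
- **Final check:** A fit to the scene view puts the blank at yaw -0.1° and about 3 mm off mid-width. Its front is about 241 mm beyond the step, against a rough picture estimate of 243 mm for the pad. The arm was clear and touching nothing. The glue, offcut and brush were found within about 3 pixels of where they started.

**What went wrong or disagreed:**
- **First tipping try:** The fingers passed over the blank's top, at most grazing it and with no force felt. The part-open fingertips sat about 10 mm behind the TCP, not 19 mm ahead as described. I corrected for that and tried again.
- **Low push height:** For the same reason the low push on the shelf was about 50 mm up, slightly over a third of the blank's height. It still slid upright.
- **Side camera fit:** The last fit using both cameras was poor, probably because the stop hides part of the blank in the side view.
- **Last picture:** I had used up the picture allowance, so the final state was checked by numbers only. Contact with the pad after release rests on the forces felt, not on a picture.

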